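# Load a spring balance with its slotted check weights

### The arm

A 6-joint arm with a two-finger parallel gripper is mounted at the origin on a cart in front of the work surface, level with it; the furniture and walls round the work are solid. World frame = base frame: x ahead of the robot, y to its left, z up, the work surface at z = 0. Lengths are in m, angles in rad, forces in N, time in s.
With the tool pointing down it reaches from about 0.35 to 0.8 m from the base axis. Payload 7.3 kg.
Tool frame: the origin (TCP) lies midway between the tips of the shut fingers; the grasp point (between the pads) lies 19 mm behind it; x points along the fingers, y is the direction in which the jaws open and shut, and the axes are right-handed (so a half turn about x gives the same grasp; the last joint's range is limited). The gripper opens to 85 mm and grips with 20 to 120 N. Pads are 22 mm wide; open, the fingers measure 114 mm over their backs; the gripper's body (76 mm by 85 mm) begins 54 mm behind the grasp point. The pads swing forward as they close: fully open they stand 13 mm farther back than shut.
Start: joints at [-1.406, 0.342, 1.524, -0, 1.275, -0.146], TCP at [0.161, -0.5, 0.231] pointing down, gripper open.
Joint ranges: [-2.53, 2.53], [-0.77, 2.02], [0.04, 2.7], [-1, 4.14], [0.28, 2.66], [-3.11, 3.11]. Speed limits (rad/s): [2.57, 2.57, 3.14, 3.14, 3.14, 3.14].

### API

Orientations are given as a unit quaternion [x, y, z, w].
In Python, from station import env, optics gives the robot as it stands.
- The arm moves only by the tool apply_moves, never from a script. Its argument "plan" is a list of rows, each an object with "turn": the turn, a rotation vector about the tool's x, y, z in rad, a list of three; "travel": the shift along the tool's x, y, z in mm, a list of three; "fingers": the opening in per cent of the stroke, from 0 (shut) to 100 (fully open). In form: [{"turn": [ax, ay, az], "travel": [x, y, z], "fingers": fingers}, ...]. A call has 1 to 20 rows; each row is the pose to reach, as a shift and turn from the pose commanded when the call began, along the tool's axes at that moment; what a row does not reach only later rows make up. A row lasts 1/12 s, in which the tool goes at most 41.7 mm and 7.16 degrees, less where a joint would pass 70% of its speed; a pose out of reach is approached as far as the arm can. A call with a gripper value outside its range is refused whole. The fingers move at their own pace and stop on an object; the grip force is fixed at half the most. Time passes only in rows, so rows that repeat a pose let the fingers close. It gives the time, the measured TCP pose, the force and the opening at its end, in the units of the state.
- env.sense(): the state, without advancing time (a new reading comes with each control period).
- optics.capture(name): name is "scene" or "top" or "wrist"; returns the picture (400x640x3 uint8, blue, green, red); there is no depth.
- optics.camera_model(name): a dict with "fx", "fy", "cx", "cy" (pixels), "view" (4x4, takes a point from world to camera coordinates). Camera axes: x right, y down, z forward; pixel columns grow to the right and rows downward; lengths in m; the calibration is good to about 2 mm. A picture is of the moment at which its call begins: read the wrist's pose just before it. camera_model takes no time and is no camera call; for the wrist camera it gives the pose at the moment of the call.
- env.hand_in(): hands the job in, once; it reports no verdict.
The state is a dict: "clock": time; "joint_positions": joint angles; "joint_vel": joint speeds; "effort": joint torques, N m; "ee_pos": TCP position; "eef_rot": TCP orientation; "contact_force": force on the tool from outside, world axes, zero at the start; "moment": the same for the moment, N m; "opening": finger opening in m.
Only numpy, scipy, OpenCV 4.12 (cv2) and the standard library are available. Lean on these libraries where they do the work, as an engineer would, in place of code of your own. Each camera call takes 0.05 s, during which the arm holds its last target.

### The job

Load the hanging spring balance for its weekly check: take the two slotted steel weights from their rack and hang them on the balance's weight hanger, the thick one first, lying on the hanger's plate, and the thin one flat on top of it. Slide each one fully home, so that the stem stands in the middle of the weight at the closed end of its slot, and stagger the slots by at least a third of a turn so that neither weight can slide off. Never pull the hanger down to the balance's end stop, leave the things lying around where they are, and let go at the end.

Things in the scene. Friction and masses are not known exactly. Their poses are not given: they have to be found in the camera images.
- hanger_seat (a point): Centre of the upper face of the hanger's round steel plate (34 mm across, 5 mm thick), about 100 mm above the worktop when empty. A vertical stem 6 mm across rises 125 mm from this point to two wire loops under the spring balance. The hanger only moves straight up and down; it does not swing or turn. z is up; x points level towards the stand's column.
- balance_stand: Fixed stand; origin on the worktop straight under the hanger, x level to its column (12 mm across, 442 mm high, 125 mm from the stem). Base plate 12 mm thick, from 45 mm before the stem to 155 mm behind it, 65 mm to either side. The spring balance (32 mm wide, 20 mm deep) hangs straight over the stem from 247 to 391 mm above the worktop, on a rod at 414 mm.
- hanger (a joint): How far the hanger has been pulled down, in m: 0 empty, spring 300 N/m (about 10.5 mm for the thick weight, 7 mm more for the thin one), end stop at 0.040.
- thick_center (a point): Centre (half-way up) of the thick slotted weight: steel disc 50 mm across, 24 mm thick, 0.32 kg, with one slot 10 mm wide from the rim to its middle, where it ends in a half round about the disc's axis. z is the disc's axis (up); x points from the middle out through the open mouth of the slot.
- thin_center (a point): Centre (half-way up) of the thin slotted weight: steel disc 60 mm across, 12 mm thick, 0.22 kg, slot and axes as for the thick one.
- thin_slot (a point): Mouth of the thin weight's slot, on its rim 30 mm from its centre.
- weight_rack: White rack fixed to the worktop, 70 x 200 x 14 mm, origin centred under it, long side along y. Two round seats 30 mm across, tops 44 mm above the worktop, at y = -55 and +55 mm, hold the weights level, either on either seat, slots within 30 degrees of the rack's +x. A pin 5 mm across stands 6 mm above each seat in the closed end of the slot: lift a weight before moving it sideways.
- finger_dosimeter: Bystander: blue badge 52 x 36 x 9 mm lying on the worktop; origin at the centre of its underside.
- syringe_shield: Bystander: grey and white syringe shield, 36 mm across, 78 mm high, standing; origin at the centre of its underside.
- calculator: Bystander: black calculator 112 x 68 x 13 mm lying on the worktop; origin at the centre of its underside.
- pen: Bystander: white pen 145 mm long lying on the notebook (13 mm thick); origin at the centre of its underside.
Mind the look-alikes: they are no part of the job. What is shaped like the part that bears thick_center but green or yellow is not meant. What is shaped like the part that bears thin_center but purple or turquoise is not meant.

How it is judged:
By the outcome, as a careful person would: the job done as asked, in the order asked, and still so for the second after the job is handed in, with the robot touching nothing.
It also fails if it takes over 72 s, if anything falls off the work surface, if the arm or the gripper's body presses on something with over 40 N, if the wrist force passes 120 N, or if a joint passes its speed limit or range.

## Working session

There is one attempt and no reset: what is moved stays moved. The work goes in short steps, Python scripts to look and compute and a tool call to move; the robot and the scene stay as the last step left them, time stands still between calls to the robot, and variables do not carry over. Pictures are saved under pics/ and viewed, and the job is handed in when it is done.

Besides the shell and the picture viewer there is one more tool, called after ">>>" in YAML: its name, and indented under it one key for each argument. apply_moves: Moves the arm, as the interface text tells. Its arguments: {"type":"object","properties":{"plan":{"type":"array"}},"required":["plan"]}

```bash
ls; mkdir -p pics; python3 - <<'E'
from station import env, optics
import cv2
s=env.sense(); print(s)
for n in ["scene","top","wrist"]:
    m=optics.camera_model(n); print(n,m)
    cv2.imwrite(f"pics/{n}0.png",optics.capture(n))
E
```

```text
pics
{'clock': 0.0, 'joint_positions': array([-1.40599996e+00,  3.42734810e-01,  1.52501913e+00,  1.52744999e-06,
        1.27540909e+00, -1.45989029e-01]), 'joint_vel': array([-0.00012685, -0.00042372, -0.00113221,  0.00013525, -0.00177511,
        0.00078555]), 'effort': array([ 2.29614139e-03, -4.33680224e+01, -2.46012872e+01, -2.93405492e-05,
        7.77832756e-03,  1.87186834e-05]), 'ee_pos': array([ 0.16050844, -0.49943704,  0.23061895]), 'eef_rot': array([-0.69858184, -0.10999256,  0.69859124, -0.10888218]), 'contact_force': array([-0.23965075,  0.4812704 ,  0.40976925]), 'moment': array([ 0.02521398, -0.0288448 ,  0.03358089]), 'opening': 0.08532190748755109}
scene {'fx': 410.2979748709026, 'fy': 410.2979748709026, 'cx': 317.99549479518646, 'cy': 202.54730414112126, 'view': array([[-0.6695021 , -0.74273743, -0.0103946 ,  0.38281118],
       [-0.54753471,  0.50290656, -0.66879798,  0.35660194],
       [ 0.5019688 , -0.44207024, -0.74337152,  0.84173229],
       [ 0.        ,  0.        ,  0.        ,  1.        ]])}
top {'fx': 424.889472550059, 'fy': 424.889472550059, 'cx': 318.38486718176864, 'cy': 196.18737311390763, 'view': array([[-0.00515996, -0.99985649, -0.01613583,  0.02271339],
       [-0.99876804,  0.00594939, -0.04926473,  0.5708209 ],
       [ 0.04935366,  0.01586175, -0.99865541,  1.29566421],
       [ 0.        ,  0.        ,  0.        ,  1.        ]])}
wrist {'fx': 318.00572982978065, 'fy': 318.00572982978065, 'cx': 320.79979129576554, 'cy': 194.00783059856468, 'view': array([[ 0.30514637, -0.95230458, -0.00130038, -0.52357528],
       [-0.90084449, -0.28909931,  0.32388391, -0.04097596],
       [-0.30881207, -0.09766056, -0.94609594,  0.38085366],
       [ 0.        ,  0.        ,  0.        ,  1.        ]])}
```

View pics/scene0.png

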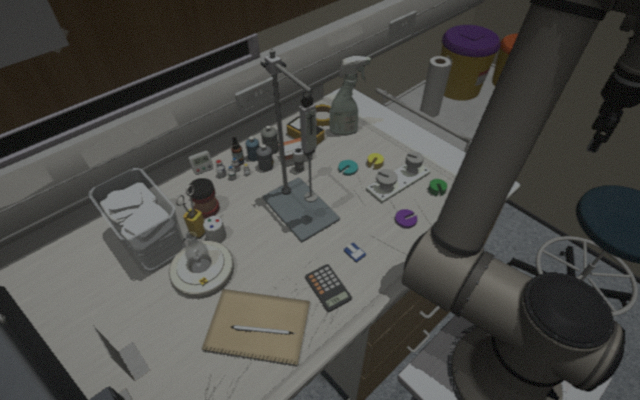

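View pics/top0.png

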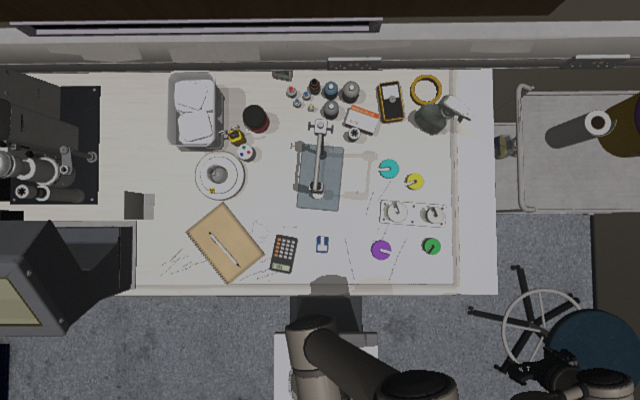

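View pics/wrist0.png

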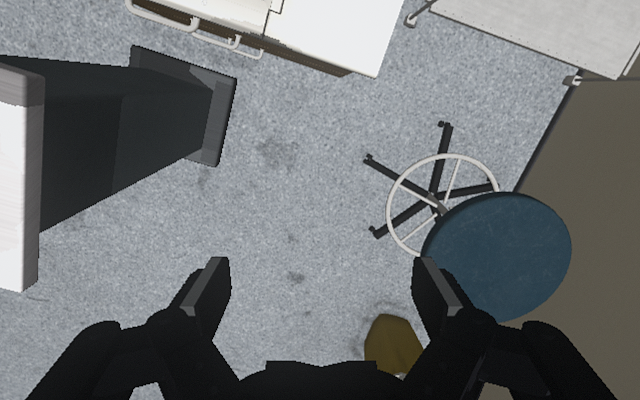

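The two grey weights sit on the white rack, in the top view at about (397,211) and (432,215). The look-alikes lie off the rack: turquoise (388,169), yellow (415,181), purple (381,250) and green (431,246). I'll enlarge the rack and stand to confirm.

```bash
python3 - <<'E'
import cv2, numpy as np
t=cv2.imread("pics/top0.png"); s=cv2.imread("pics/scene0.png")
a=cv2.resize(t[190:235,370:455],None,fx=8,fy=8,interpolation=cv2.INTER_CUBIC)
cv2.imwrite("pics/rack_top.png",a)
b=cv2.resize(t[115:220,285:345],None,fx=5.5,fy=5.5,interpolation=cv2.INTER_CUBIC)
c=cv2.resize(s[130:210,355:455],None,fx=4.5,fy=4.5,interpolation=cv2.INTER_CUBIC)
h=max(b.shape[0],c.shape[0]); o=np.zeros((h,b.shape[1]+c.shape[1],3),np.uint8); o[:b.shape[0],:b.shape[1]]=b; o[:c.shape[0],b.shape[1]:]=c
cv2.imwrite("pics/two.png",o); print(o.shape)
E
```

```text
(578, 780, 3)
```

View pics/rack_top.png

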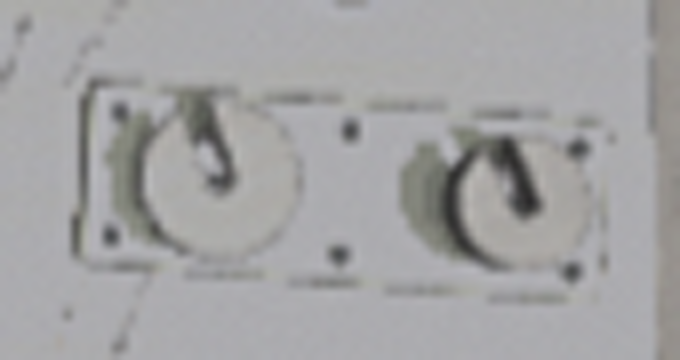

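View pics/two.png

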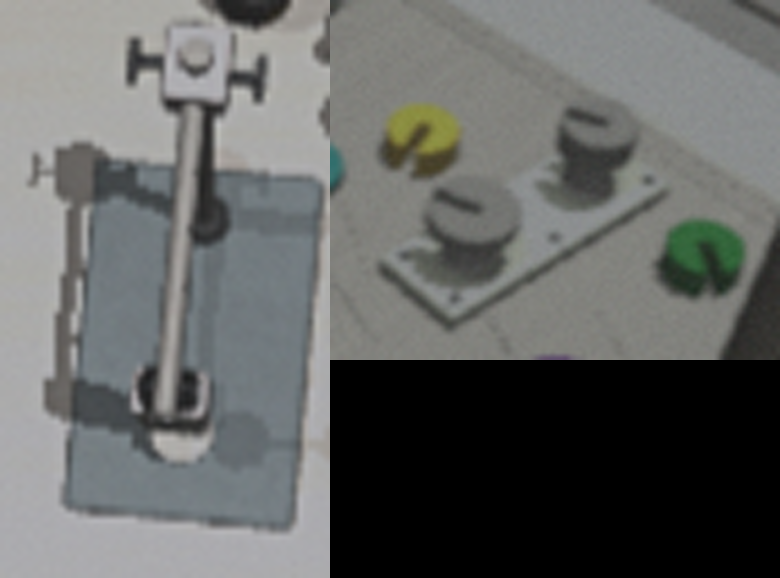

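Confirmed: both grey ones are on the rack. The thin disc is the left, larger one at about (397.6,212.4), with a radius of about 10 px. The thick disc is on the right at about (435.4,215.4), with a radius of about 8.2 px and a taller side. Both slots open up-left, towards +x. Next I'll turn these into coordinates.

```bash
cat > h.py <<'E'
from station import env, optics
import cv2, numpy as np
from scipy.spatial.transform import Rotation as R
def proj(m,P):
    P=np.atleast_2d(P); c=P@m["view"][:3,:3].T+m["view"][:3,3]
    return np.c_[m["fx"]*c[:,0]/c[:,2]+m["cx"],m["fy"]*c[:,1]/c[:,2]+m["cy"]]
def ray(m,uv):
    V=m["view"];d=np.array([(uv[0]-m["cx"])/m["fx"],(uv[1]-m["cy"])/m["fy"],1]);d=V[:3,:3].T@d
    return -V[:3,:3].T@V[:3,3],d/np.linalg.norm(d)
def plane(m,uv,z):
    o,d=ray(m,uv); return o+d*(z-o[2])/d[2]
def tri(obs):
    A=np.zeros((3,3));b=np.zeros(3)
    for m,uv in obs:
        o,d=ray(m,uv);M=np.eye(3)-np.outer(d,d);A+=M;b+=M@o
    return np.linalg.solve(A,b)
E
python3 - <<'E'
from h import *
np.set_printoptions(precision=4,suppress=True)
m=optics.camera_model("top")
print("thin",plane(m,(397.6,212.4),.056),"mouth",plane(m,(370+195/8,190+100/8),.056))
print("thick",plane(m,(435.4,215.4),.068),plane(m,(370+500/8,190+140/8),.068))
rc=[plane(m,(370+u/8,190+v/8),.014) for u,v in [(90,82),(610,125),(75,255),(598,300)]];print("rack",rc,np.mean(rc,0))
bc=[plane(m,(285+u/5.5,115+v/5.5),.012)[:2] for u,v in [(93,157),(324,178),(296,530),(65,506)]];print("base",bc)
ang=[np.arctan2(*(bc[0]-bc[3])[::-1]),np.arctan2(*(bc[1]-bc[2])[::-1]),np.arctan2(*(bc[0]-bc[1])[::-1])-np.pi/2];print(np.degrees(ang))
c=np.mean(bc,0);a=np.mean(ang);print("stem",c-.055*np.array([np.cos(a),np.sin(a)]))
w=optics.camera_model("wrist");s=env.sense();Rt=R.from_quat(s["eef_rot"]).as_matrix()
V=w["view"];print("cam in tool",Rt.T@(-V[:3,:3].T@V[:3,3]-s["ee_pos"]),"\n",Rt.T@V[:3,:3].T);print(Rt)
E
```

```text
thin [ 0.5193 -0.2162  0.056 ] mouth [ 0.5487 -0.207   0.056 ]
thick [ 0.5097 -0.3247  0.068 ] [ 0.533  -0.3166  0.068 ]
rack [array([ 0.5573, -0.1737,  0.014 ]), array([ 0.5397, -0.3723,  0.014 ]), array([ 0.491 , -0.1671,  0.014 ]), array([ 0.4728, -0.3664,  0.014 ])] [ 0.5152 -0.2699  0.014 ]
base [array([0.7352, 0.07  ]), array([ 0.7223, -0.0604]), array([ 0.5239, -0.0431]), array([0.538 , 0.0863])]
[-4.7448 -4.9782 -5.6831]
stem [0.5751 0.0181]
cam in tool [-0.1422 -0.0007 -0.0842] 
 [[-0.0001 -0.3241  0.946 ]
 [ 1.     -0.0007 -0.0001]
 [ 0.0007  0.946   0.3241]]
[[-0.0002  0.3058 -0.9521]
 [ 0.0012 -0.9521 -0.3058]
 [-1.     -0.0012 -0.0002]]
```

```bash
cat >> h.py <<'E'
np.set_printoptions(precision=4,suppress=True)
def rot(H,p):
    H,p=np.radians(H),np.radians(p)
    x=np.array([np.cos(H)*np.cos(p),np.sin(H)*np.cos(p),-np.sin(p)]);y=np.array([np.sin(H),-np.cos(H),0])
    return np.c_[x,y,np.cross(x,y)]
def cmd(H,p,grasp,back=0,g=.024,s=None):
    """grasp: desired grasp point (world); back: metres behind along tool x"""
    s=s or env.sense();Rt=rot(H,p);t=np.array(grasp)+(g-back)*Rt[:,0]
    R0=R.from_quat(s["eef_rot"]).as_matrix()
    tr=R0.T@(t-s["ee_pos"])*1000;tv=R.from_matrix(R0.T@Rt).as_rotvec()
    print("H",H,"p",p,"tcp",t,"turn",tv.round(4),"travel",tr.round(1),"rows>=",max(np.linalg.norm(tr)/41.7,np.degrees(np.linalg.norm(tv))/7.16).round(1));return tv,tr
def st(g=.024):
    s=env.sense();Rt=R.from_quat(s["eef_rot"]).as_matrix();x=Rt[:,0]
    print("t",round(s["clock"],2),"tcp",s["ee_pos"],"H",np.degrees(np.arctan2(x[1],x[0])).round(2),"p",np.degrees(np.arcsin(-x[2])).round(2),"tilt y_z",Rt[2,1].round(4),"grasp",s["ee_pos"]-g*x,"j",s["joint_positions"],"F",s["contact_force"],"open",s["opening"]);return s
def draw(img,m,P,col,closed=True):
    q=np.round(proj(m,P)*8).astype(int); cv2.polylines(img,[q.reshape(-1,1,2)],closed,col,1,cv2.LINE_AA,3)
def circ(c,r,n=60):
    a=np.linspace(0,2*np.pi,n,endpoint=False);return np.c_[c[0]+r*np.cos(a),c[1]+r*np.sin(a),np.full(n,c[2])]
def slot(c,r,th):
    a=np.linspace(np.pi/2,1.5*np.pi,12);L=np.r_[[[r,.005]],np.c_[.005*np.cos(a),.005*np.sin(a)],[[r,-.005]]]
    C,S=np.cos(th),np.sin(th);return np.c_[c[0]+L[:,0]*C-L[:,1]*S,c[1]+L[:,0]*S+L[:,1]*C,np.full(len(L),c[2])]
E
python3 -c "
from h import *
cmd(-11,30,(.510,-.325,.056),.11)
cmd(-11,35,(.510,-.325,.09),.11)
"
```

```text
H -11 p 30 tcp [ 0.4369 -0.3108  0.099 ] turn [0.455  1.0243 0.2641] travel [ 131.9  -95.  -320.8] rows>= 9.2
H -11 p 35 tcp [ 0.4408 -0.3116  0.1393] turn [0.4627 0.9391 0.2423] travel [  91.6  -93.1 -324.4] rows>= 8.6
```

>>> apply_moves:
  plan:
    - {"turn":[0.46,0.94,0.24],"travel":[80,-93,-324],"fingers":100}
    - {"turn":[0.46,0.94,0.24],"travel":[80,-93,-324],"fingers":100}
    - {"turn":[0.46,0.94,0.24],"travel":[80,-93,-324],"fingers":100}
    - {"turn":[0.46,0.94,0.24],"travel":[80,-93,-324],"fingers":100}
    - {"turn":[0.46,0.94,0.24],"travel":[80,-93,-324],"fingers":100}
    - {"turn":[0.46,0.94,0.24],"travel":[80,-93,-324],"fingers":100}
    - {"turn":[0.46,0.94,0.24],"travel":[80,-93,-324],"fingers":100}
    - {"turn":[0.46,0.94,0.24],"travel":[80,-93,-324],"fingers":100}
    - {"turn":[0.46,0.94,0.24],"travel":[80,-93,-324],"fingers":100}
    - {"turn":[0.46,0.94,0.24],"travel":[80,-93,-324],"fingers":100}
    - {"turn":[0.46,0.94,0.24],"travel":[80,-93,-324],"fingers":100}
    - {"turn":[0.46,0.94,0.24],"travel":[80,-93,-324],"fingers":100}

```text
clock: 1.15
ee_pos: [0.4403, -0.3095, 0.1491]
eef_rot: [0.949, -0.089, -0.3, -0.031]
contact_force: [-1.2, 0.3, -0.7]
opening: 0.0856
```

```bash
python3 - <<'E'
from h import *
s=st(); m=optics.camera_model("wrist"); i=optics.capture("wrist"); cv2.imwrite("pics/w1_raw.png",i)
for c,r,th,z in [((.510,-.325),.025,.335,.068),((.5193,-.2162),.030,.30,.056)]:
    draw(i,m,circ((*c,z),r),(0,0,255)); draw(i,m,slot((*c,z),r,th),(0,255,0))
cv2.imwrite("pics/w1.png",i)
E
```

```text
t 1.15 tcp [ 0.4403 -0.3095  0.1491] H -10.64 p 35.08 tilt y_z -0.0048 grasp [ 0.421  -0.3059  0.1629] j [-1.1871  0.3873  2.3067  1.7836  0.7826 -1.0216] F [-1.2137  0.2627 -0.7382] open 0.08560628687321654
```

View pics/w1.png

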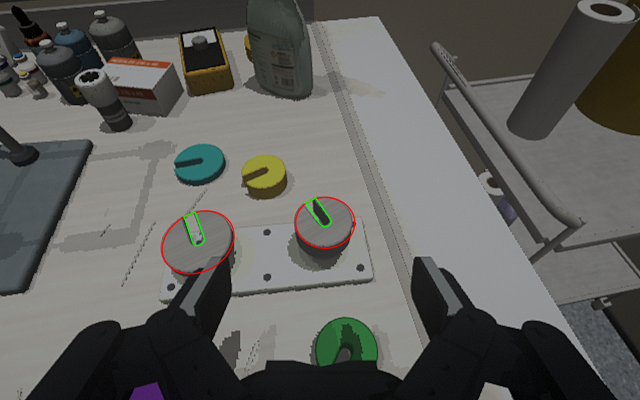

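The overlay shows the thick disc at about (323,222) and the thin one at about (198,242), and both match the model outlines closely. I'll zoom in to refine.

```bash
python3 - <<'E'
import cv2
i=cv2.imread("pics/w1.png")[185:285,150:370]
cv2.imwrite("pics/w1z.png",cv2.resize(i,None,fx=3.6,fy=3.6,interpolation=cv2.INTER_CUBIC))
E
```

```text
(no output)
```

View pics/w1z.png

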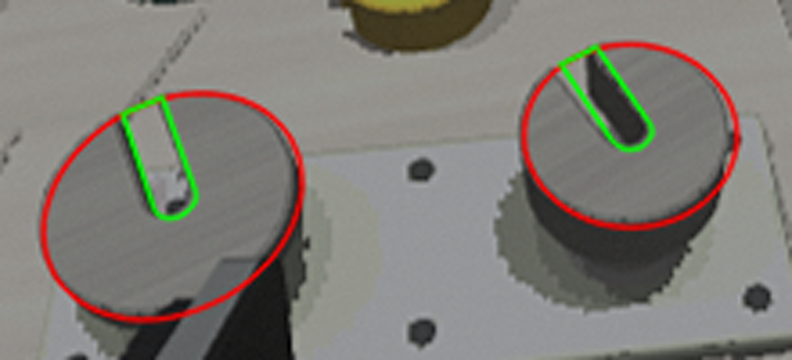

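```bash
python3 -c "
from h import *
cmd(-10,30,(.510,-.325,.057),.0)
"
```

```text
H -10 p 30 tcp [ 0.5305 -0.3286  0.045 ] turn [-0.0094  0.0892 -0.0089] travel [135.5   1.2  33.1] rows>= 3.3
```

>>> apply_moves:
  plan:
    - {"turn":[0,0.09,-0.01],"travel":[30,1,33],"fingers":100}
    - {"turn":[0,0.09,-0.01],"travel":[55,1,33],"fingers":100}
    - {"turn":[0,0.09,-0.01],"travel":[80,1,33],"fingers":100}
    - {"turn":[0,0.09,-0.01],"travel":[105,1,33],"fingers":100}
    - {"turn":[0,0.09,-0.01],"travel":[125,1,33],"fingers":100}
    - {"turn":[0,0.09,-0.01],"travel":[135,1,33],"fingers":100}
    - {"turn":[0,0.09,-0.01],"travel":[135,1,33],"fingers":100}
    - {"turn":[0,0.09,-0.01],"travel":[135,1,33],"fingers":100}

```text
clock: 1.87
ee_pos: [0.5307, -0.3305, 0.0476]
eef_rot: [0.963, -0.086, -0.256, -0.025]
contact_force: [-0.7, 0.1, 0.4]
opening: 0.0854
```

```bash
python3 - <<'E'
from h import *
s=st(); m=optics.camera_model("wrist"); i=optics.capture("wrist"); 
for c,r,th,z in [((.510,-.325),.025,.335,.068),((.5193,-.2162),.030,.30,.056)]:
    draw(i,m,circ((*c,z),r),(0,0,255)); draw(i,m,slot((*c,z),r,th),(0,255,0))
cv2.imwrite("pics/w2.png",i)
E
```

```text
t 1.87 tcp [ 0.5307 -0.3305  0.0476] H -10.08 p 29.75 tilt y_z -0.0046 grasp [ 0.5101 -0.3269  0.0595] j [-1.0216  0.7741  2.1814  2.2012  0.9345 -1.3925] F [-0.6935  0.1262  0.3683] open 0.08538812616035127
```

View pics/w2.png

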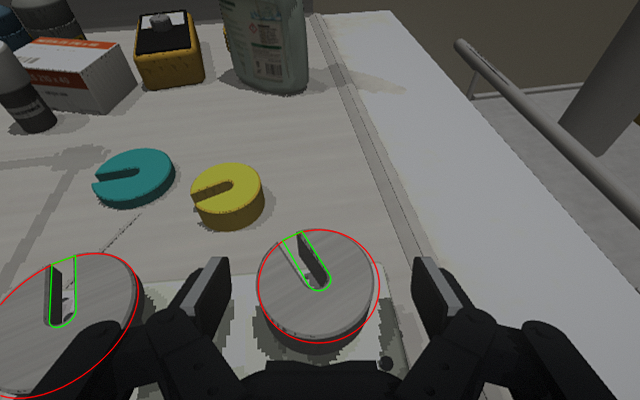

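>>> apply_moves:
  plan:
    - {"turn":[0,0,0],"travel":[1,-2,1.7],"fingers":100}
    - {"turn":[0,0,0],"travel":[1,-2,1.7],"fingers":60}
    - {"turn":[0,0,0],"travel":[1,-2,1.7],"fingers":45}
    - {"turn":[0,0,0],"travel":[1,-2,1.7],"fingers":30}
    - {"turn":[0,0,0],"travel":[1,-2,1.7],"fingers":30}
    - {"turn":[0,0,0],"travel":[1,-2,1.7],"fingers":30}
    - {"turn":[0,0,0],"travel":[1,-2,1.7],"fingers":30}
    - {"turn":[0,0,0],"travel":[1,-2,1.7],"fingers":30}

```text
clock: 2.58
ee_pos: [0.5309, -0.3287, 0.0456]
eef_rot: [0.963, -0.087, -0.255, -0.025]
contact_force: [-4.6, 1.0, 5.2]
opening: 0.0488
```

```bash
python3 - <<'E'
from h import *
s=st(); m=optics.camera_model("wrist"); i=optics.capture("wrist"); 
for c,r,th,z in [((.510,-.325),.025,.335,.068)]:
    draw(i,m,circ((*c,z),r),(0,0,255)); draw(i,m,slot((*c,z),r,th),(0,255,0))
cv2.imwrite("pics/w3.png",cv2.resize(i[180:400,150:500],None,fx=2,fy=2))
E
```

```text
t 2.58 tcp [ 0.5309 -0.3287  0.0456] H -10.19 p 29.73 tilt y_z -0.0047 grasp [ 0.5104 -0.325   0.0575] j [-1.0177  0.7796  2.1852  2.2129  0.9397 -1.4025] F [-4.5767  0.9656  5.2193] open 0.04882284180970999
```

View pics/w3.png

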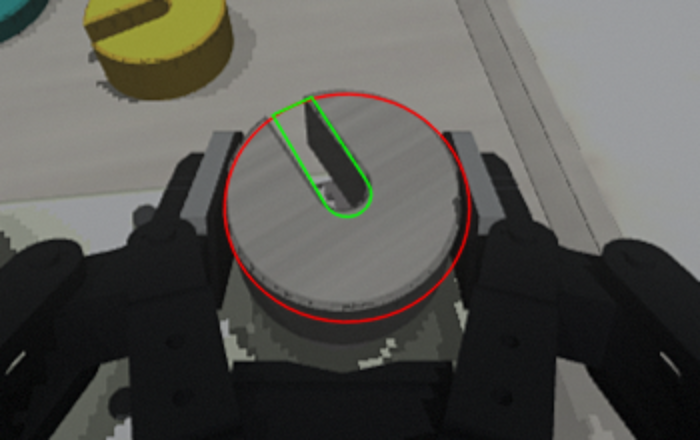

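>>> apply_moves:
  plan:
    - {"turn":[0,0,0],"travel":[-5,0,-8.7],"fingers":30}
    - {"turn":[0,0,0],"travel":[-15,0,-26],"fingers":30}
    - {"turn":[0,0,0],"travel":[-25,0,-43],"fingers":30}
    - {"turn":[0,0,0],"travel":[-35,0,-61],"fingers":30}
    - {"turn":[0,0,0],"travel":[-45,0,-78],"fingers":30}
    - {"turn":[0,0,0],"travel":[-45,0,-78],"fingers":30}
    - {"turn":[0,0,0],"travel":[-45,0,-78],"fingers":30}

```text
clock: 3.22
ee_pos: [0.5304, -0.3289, 0.1352]
eef_rot: [0.962, -0.086, -0.256, -0.025]
contact_force: [-0.1, 0.1, -4.2]
opening: 0.0485
```

```bash
python3 - <<'E'
from h import *
s=st(); m=optics.camera_model("wrist"); i=optics.capture("wrist"); cv2.imwrite("pics/w4_raw.png",i)
Rt=R.from_quat(s["eef_rot"]).as_matrix();c=s["ee_pos"]-Rt[:,0]*.024;hd=np.array([Rt[0,0],Rt[1,0],0]);hd/=np.linalg.norm(hd)
top=c+[0,0,.0105];print("disc",top)
top=top+.003*hd
draw(i,m,circ(top,.025),(0,0,255)); draw(i,m,slot(top,.025,.335),(0,255,0)); draw(i,m,circ(top-[0,0,.024],.025),(255,0,0))
cv2.imwrite("pics/w4.png",cv2.resize(i[180:400,150:500],None,fx=2,fy=2))
E
```

```text
t 3.22 tcp [ 0.5304 -0.3289  0.1352] H -10.21 p 29.82 tilt y_z -0.0033 grasp [ 0.5099 -0.3252  0.1471] j [-1.0186  0.5444  2.171   2.0324  0.8065 -1.1262] F [-0.0534  0.0925 -4.2436] open 0.048508899208373514
disc [ 0.5099 -0.3252  0.1576]
```

View pics/w4.png

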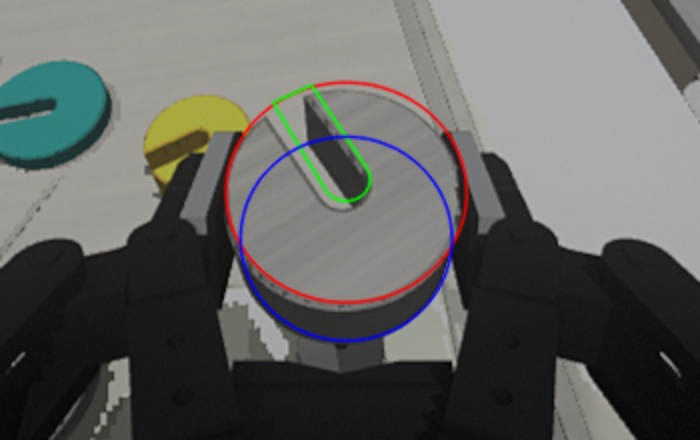

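```bash
python3 - <<'E'
import cv2
i=cv2.imread("pics/w4_raw.png")[215:345,250:395]
cv2.imwrite("pics/w4z.png",cv2.resize(i,None,fx=4.6,fy=4.6,interpolation=cv2.INTER_CUBIC))
E
```

```text
(no output)
```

View pics/w4z.png

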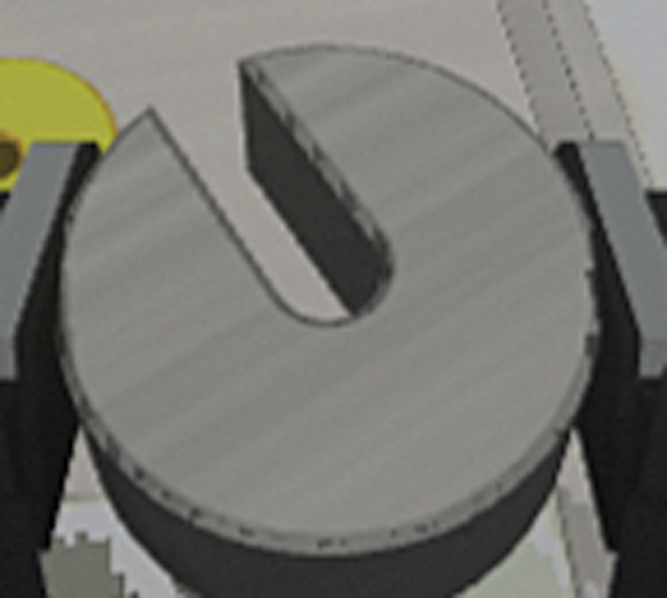

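```bash
cat >> h.py <<'E'
from scipy.optimize import least_squares
def fitdisc(m,rim,mouth,end,r,c0,th0,fixz=None):
    """rim: px points of the top rim; mouth: two corners (left(+y side),right); end: px points on the slot's half-round"""
    rim,mouth,end=map(np.array,(rim,mouth,end))
    def f(q):
        c=np.array([q[0],q[1],q[2]]);e=[]
        D=proj(m,circ(c,r,360))
        e+=[np.min(np.hypot(*(D-p).T)) for p in rim]
        a=np.arcsin(.005/r);P=[c+[r*np.cos(q[3]+s*a),r*np.sin(q[3]+s*a),0] for s in(1,-1)]
        e+=list((proj(m,np.array(P))-mouth).ravel())
        S=slot(c,r,q[3])
        D=proj(m,np.c_[np.interp(np.linspace(0,13,300),range(14),S[:,0]),np.interp(np.linspace(0,13,300),range(14),S[:,1]),np.full(300,c[2])])
        e+=[np.min(np.hypot(*(D-p).T)) for p in end]
        if fixz is not None: e.append((q[2]-fixz)*1000*1.5)
        return e
    s=least_squares(f,[*c0,th0],x_scale=[.01,.01,.01,.1]);print("fit",s.x[:3],"slot deg",np.degrees(s.x[3]).round(1),"rms px",np.sqrt(np.mean(s.fun**2)).round(2));return s.x
E
python3 - <<'E'
from h import *
s=st();m=optics.camera_model("wrist")
z=lambda L:[(250+u/4.6-.4,215+v/4.6-.4) for u,v in L]
q=None
for fz in (None,.1576):
    q=fitdisc(m,z([(62,290),(597,320),(325,552),(325,45),(500,110),(560,440),(110,455)]),z([(152,108),(240,62)]),z([(325,325),(270,290),(393,265)]),.025,(.51,-.325,.158),.335,fz)
    Rt=R.from_quat(s["eef_rot"]).as_matrix();print("in tool mm",Rt.T@(q[:3]-[0,0,.012]-s["ee_pos"])*1000)
E
```

```text
t 3.27 tcp [ 0.5302 -0.3286  0.1341] H -10.16 p 29.89 tilt y_z -0.005 grasp [ 0.5097 -0.3249  0.1461] j [-1.0187  0.5461  2.1716  2.0326  0.8067 -1.1264] F [-0.5086 -0.0882 -3.6258] open 0.04854238181718417
fit [ 0.5123 -0.3248  0.1535] slot deg 22.8 rms px 0.99
in tool mm [-19.5454  -0.5677   2.7033]
fit [ 0.5113 -0.3246  0.1557] slot deg 22.8 rms px 1.44
in tool mm [-21.4943  -0.5938   1.317 ]
```

```bash
cat >> h.py <<'E'
def cmdd(H,p,disc,off,s=None):
    s=s or env.sense();Rt=rot(H,p);t=np.array(disc)-Rt@(np.array(off)/1000)
    R0=R.from_quat(s["eef_rot"]).as_matrix()
    tr=R0.T@(t-s["ee_pos"])*1000;tv=R.from_matrix(R0.T@Rt).as_rotvec()
    print("tcp",t,"turn",tv.round(4),"travel",tr.round(1),"rows>=",max(np.linalg.norm(tr)/41.7,np.degrees(np.linalg.norm(tv))/7.16).round(1))
E
python3 -c "
from h import *
cmdd(-10,30,(.485,-.02,.125),(-20.5,-.6,2))
"
```

```text
tcp [ 0.5034 -0.0238  0.1165] turn [-0.0071 -0.002  -0.0024] travel [ -60.7 -294.9   56.9] rows>= 7.3
```

>>> apply_moves:
  plan:
    - {"turn":[-0.007,-0.002,-0.002],"travel":[-20,-40,-5],"fingers":30}
    - {"turn":[-0.007,-0.002,-0.002],"travel":[-40,-80,0],"fingers":30}
    - {"turn":[-0.007,-0.002,-0.002],"travel":[-60,-115,20],"fingers":30}
    - {"turn":[-0.007,-0.002,-0.002],"travel":[-61,-150,35],"fingers":30}
    - {"turn":[-0.007,-0.002,-0.002],"travel":[-61,-185,45],"fingers":30}
    - {"turn":[-0.007,-0.002,-0.002],"travel":[-61,-220,57],"fingers":30}
    - {"turn":[-0.007,-0.002,-0.002],"travel":[-61,-255,57],"fingers":30}
    - {"turn":[-0.007,-0.002,-0.002],"travel":[-61,-280,57],"fingers":30}
    - {"turn":[-0.007,-0.002,-0.002],"travel":[-61,-295,57],"fingers":30}
    - {"turn":[-0.007,-0.002,-0.002],"travel":[-61,-295,57],"fingers":30}
    - {"turn":[-0.007,-0.002,-0.002],"travel":[-61,-295,57],"fingers":30}

```text
clock: 4.18
ee_pos: [0.5031, -0.0228, 0.1159]
eef_rot: [0.962, -0.083, -0.259, -0.022]
contact_force: [-0.0, -0.7, -3.5]
opening: 0.0485
```

```bash
python3 - <<'E'
from h import *
s=st(); m=optics.camera_model("wrist"); i=optics.capture("wrist"); cv2.imwrite("pics/w5_raw.png",i)
a=np.array([.5751,.0181,.1])
draw(i,m,circ(a,.017),(0,0,255)); draw(i,m,np.array([a,a+[0,0,.125]]),(0,255,0),False)
cv2.imwrite("pics/w5.png",i)
i=optics.capture("scene");cv2.imwrite("pics/s5.png",cv2.resize(i[80:280,200:520],None,fx=2.5,fy=2.5))
E
```

```text
t 4.18 tcp [ 0.5031 -0.0228  0.1159] H -9.89 p 30.08 tilt y_z 0.0007 grasp [ 0.4826 -0.0192  0.1279] j [-0.2276  0.5548  2.5756  3.0862  1.0346 -1.5709] F [-0.0002 -0.7313 -3.5189] open 0.04847099531170396
```

View pics/w5.png

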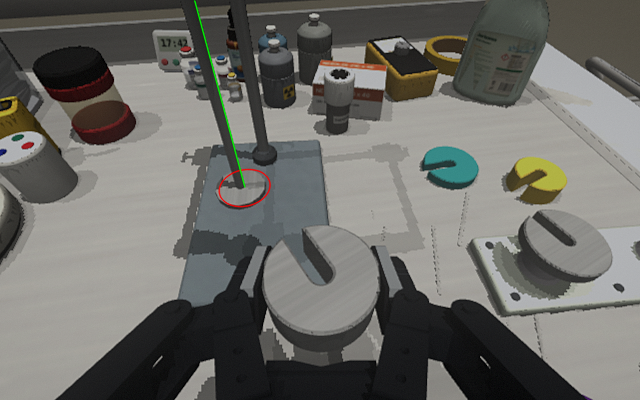

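View pics/s5.png

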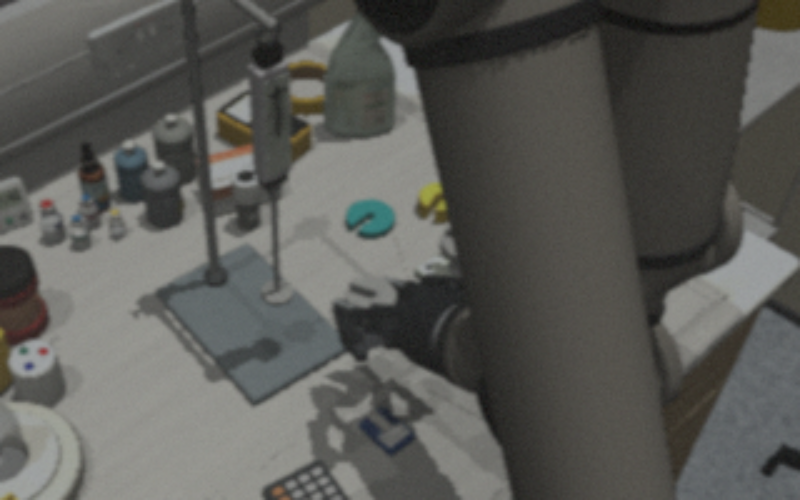

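```bash
python3 - <<'E'
import cv2
i=cv2.imread("pics/w5_raw.png")[90:220,180:310]
cv2.imwrite("pics/w5z.png",cv2.resize(i,None,fx=4.6,fy=4.6,interpolation=cv2.INTER_CUBIC))
E
```

View pics/w5z.png

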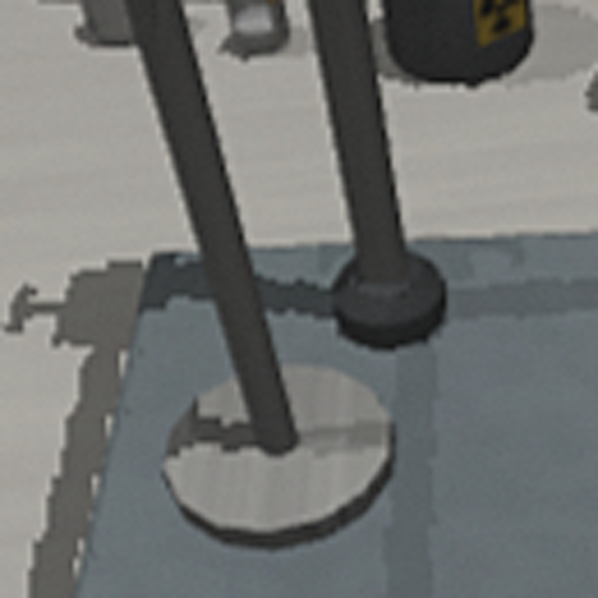

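```bash
python3 - <<'E'
from h import *
m=optics.camera_model("wrist");print(env.sense()["ee_pos"])
z=lambda L:np.array([(180+u/4.6-.4,90+v/4.6-.4) for u,v in L])
rim=z([(165,465),(393,430),(300,365),(265,532),(370,490),(190,410)]);ax=z([(154,0),(227,260),(255,355)]);base=z([(278,440)])
mt=optics.camera_model("top")
for fz in(None,.1):
    def f(q):
        D=proj(m,circ(q,.017,360));e=[np.min(np.hypot(*(D-p).T)) for p in rim]
        L=proj(m,np.c_[np.full(400,q[0]),np.full(400,q[1]),q[2]+np.linspace(0,.125,400)]);e+=[2*np.min(np.hypot(*(L-p).T)) for p in ax]
        e+=list((proj(m,q)-base)[0]);
        if fz:e.append((q[2]-fz)*2000)
        return e
    s=least_squares(f,[.575,.018,.1],x_scale=.01);print(s.x,np.array(s.fun).round(1))
print("plane .1",plane(m,base[0],.1), "front plate top view: proj",proj(mt,[s.x,s.x-[.017,0,0]]))
E
```

```text
[ 0.5032 -0.0248  0.1164]
[0.5787 0.0189 0.098 ] [0.3 0.1 0.2 0.2 0.4 0.6 0.3 0.5 0.2 0.4 0.9]
[0.577  0.0186 0.1   ] [ 0.6  0.4  0.4  0.3  0.2  0.9  0.2  0.3  0.2  0.3  0.8 -0.1]
plane .1 [0.5777 0.0188 0.1   ] front plate top view: proj [[318.2307 192.6333]
 [318.2611 198.526 ]]
```

```bash
python3 -c "
from h import *
a=np.radians(22.7);d=np.array([np.cos(a),np.sin(a),0])
cmdd(-10,30,np.array([.5775,.0188,.119])-.042*d,(-20.5,-.6,2))
"
```

```text
tcp [ 0.5571 -0.0013  0.1105] turn [-0.0003  0.0003 -0.0016] travel [ 45.4 -32.7 -19.4] rows>= 1.4
```

>>> apply_moves:
  plan:
    - {"turn":[0,0,0],"travel":[12,-8,-5],"fingers":30}
    - {"turn":[0,0,0],"travel":[25,-18,-10],"fingers":30}
    - {"turn":[0,0,0],"travel":[37,-26,-15],"fingers":30}
    - {"turn":[0,0,0],"travel":[45,-32.5,-19.5],"fingers":30}
    - {"turn":[0,0,0],"travel":[45,-32.5,-19.5],"fingers":30}
    - {"turn":[0,0,0],"travel":[45,-32.5,-19.5],"fingers":30}

```text
clock: 4.78
ee_pos: [0.5569, -0.002, 0.1115]
eef_rot: [0.962, -0.086, -0.257, -0.023]
contact_force: [-0.6, -0.6, -1.8]
opening: 0.0485
```

```bash
python3 - <<'E'
from h import *
s=st(); m=optics.camera_model("wrist"); i=optics.capture("wrist"); cv2.imwrite("pics/w6_raw.png",i)
cv2.imwrite("pics/w6.png",cv2.resize(i[140:340,220:420],None,fx=3,fy=3,interpolation=cv2.INTER_CUBIC))
E
```

```text
t 4.78 tcp [ 0.5569 -0.002   0.1115] H -10.17 p 29.94 tilt y_z 0.0003 grasp [0.5364 0.0017 0.1235] j [-0.1063  0.5659  2.4235  3.2205  0.8965 -1.585 ] F [-0.5627 -0.5641 -1.8039] open 0.048485127898811355
```

View pics/w6.png

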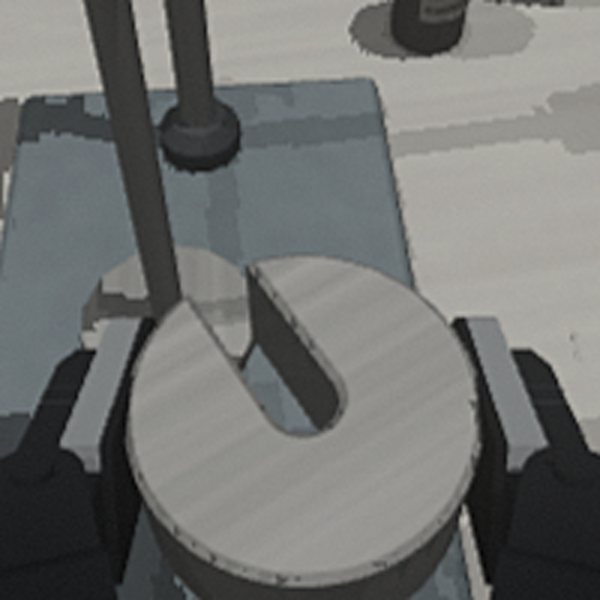

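```bash
python3 - <<'E'
from h import *
s=st();m=optics.camera_model("wrist")
z=lambda L:[(220+u/3-.33,140+v/3-.33) for u,v in L]
for fz in (None,):
    q=fitdisc(m,z([(128,410),(480,410),(300,255),(300,585)]),z([(187,298),(248,267)]),z([(305,437),(265,405),(346,385)]),.025,(.535,.0,.13),.39,fz)
rim=np.array(z([(84,325),(185,248),(110,280)]));ax=np.array(z([(107,0),(134,130),(160,250)]))
def f(c):
    c=np.r_[c,.1]
    D=proj(m,circ(c,.017,360));e=[np.min(np.hypot(*(D-p).T)) for p in rim]
    L=proj(m,np.c_[np.full(400,c[0]),np.full(400,c[1]),c[2]+np.linspace(0,.125,400)]);e+=[2*np.min(np.hypot(*(L-p).T)) for p in ax]
    return e
r=least_squares(f,[.575,.018],x_scale=.01);print(r.x,np.array(r.fun).round(1))
d=r.x-q[:2];C,S=np.cos(q[3]),np.sin(q[3]);print("stem in slot frame",d[0]*C+d[1]*S,-d[0]*S+d[1]*C)
Rt=R.from_quat(s["eef_rot"]).as_matrix();print("disc in tool mm",Rt.T@(q[:3]-[0,0,.012]-s["ee_pos"])*1000)
i=cv2.imread("pics/w6_raw.png");draw(i,m,circ(q[:3],.025),(0,0,255));draw(i,m,slot(q[:3],.025,q[3]),(0,255,0))
c=np.r_[r.x,.1];draw(i,m,circ(c,.017),(255,0,0));draw(i,m,np.array([c,c+[0,0,.125]]),(0,255,255),False)
cv2.imwrite("pics/w6f.png",cv2.resize(i[140:340,220:420],None,fx=3,fy=3,interpolation=cv2.INTER_CUBIC))
E
```

```text
t 4.83 tcp [ 0.5563 -0.0019  0.1113] H -10.17 p 29.99 tilt y_z 0.0004 grasp [0.5359 0.0017 0.1232] j [-0.1063  0.5657  2.4246  3.2206  0.8965 -1.585 ] F [-0.087  -0.2576 -2.69  ] open 0.048549499830407274
fit [0.5384 0.0016 0.1307] slot deg 24.3 rms px 1.13
[0.5736 0.0207] [0.8 1.1 0.8 1.4 0.5 1.4]
stem in slot frame 0.03995087243045049 0.0029214032037966683
disc in tool mm [-19.5085  -0.3118   2.688 ]
```

View pics/w6f.png

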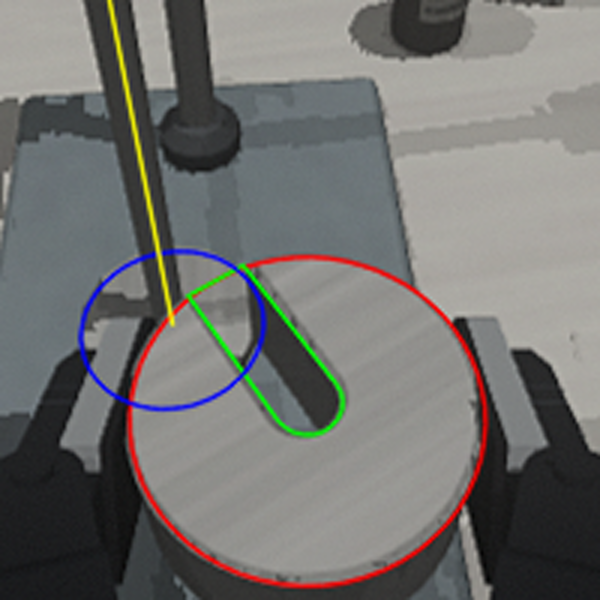

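>>> apply_moves:
  plan:
    - {"turn":[0,0,0],"travel":[3,-4,-2],"fingers":30}
    - {"turn":[0,0,0],"travel":[6.8,-8,-4],"fingers":30}
    - {"turn":[0,0,0],"travel":[6.8,-8,-4],"fingers":30}
    - {"turn":[0,0,0],"travel":[6.8,-8,-4],"fingers":30}

```text
clock: 5.17
ee_pos: [0.5665, 0.0061, 0.112]
eef_rot: [0.962, -0.084, -0.257, -0.022]
contact_force: [-0.9, -0.4, -2.5]
opening: 0.0486
```

```bash
python3 - <<'E'
from h import *
s=st(); m=optics.camera_model("wrist"); i=optics.capture("wrist"); cv2.imwrite("pics/w7_raw.png",i)
cv2.imwrite("pics/w7.png",cv2.resize(i[180:310,240:390],None,fx=4.5,fy=4.5,interpolation=cv2.INTER_CUBIC))
E
```

```text
t 5.17 tcp [0.5665 0.0061 0.112 ] H -10.02 p 29.89 tilt y_z 0.0001 grasp [0.546  0.0097 0.1239] j [-0.0776  0.5666  2.3954  3.2519  0.8705 -1.5936] F [-0.8803 -0.3578 -2.4617] open 0.04863572997364111
```

View pics/w7.png

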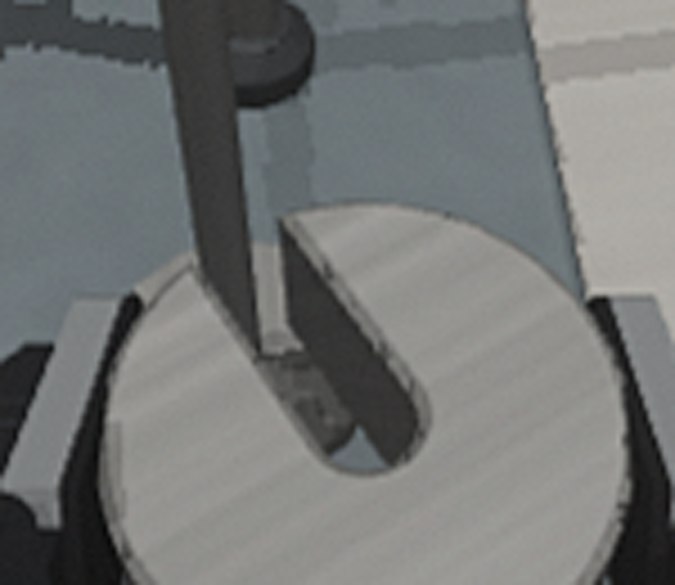

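>>> apply_moves:
  plan:
    - {"turn":[0,0,0],"travel":[3.6,-2.8,-2.1],"fingers":30}
    - {"turn":[0,0,0],"travel":[7.2,-5.5,-4.2],"fingers":30}
    - {"turn":[0,0,0],"travel":[10.8,-8.3,-6.3],"fingers":30}
    - {"turn":[0,0,0],"travel":[10.8,-8.3,-6.3],"fingers":30}

```text
clock: 5.55
ee_pos: [0.5813, 0.0125, 0.1125]
eef_rot: [0.963, -0.084, -0.256, -0.022]
contact_force: [-0.6, -0.2, -3.0]
opening: 0.0487
```

```bash
python3 - <<'E'
from h import *
s=st(); m=optics.camera_model("wrist"); i=optics.capture("wrist"); cv2.imwrite("pics/w8_raw.png",i)
cv2.imwrite("pics/w8.png",cv2.resize(i[180:310,240:390],None,fx=4.5,fy=4.5,interpolation=cv2.INTER_CUBIC))
E
```

```text
t 5.55 tcp [0.5813 0.0125 0.1125] H -9.98 p 29.8 tilt y_z -0.0001 grasp [0.5608 0.0161 0.1244] j [-0.0538  0.5703  2.3539  3.2828  0.835  -1.6057] F [-0.5869 -0.2289 -2.9982] open 0.048736920113642335
```

View pics/w8.png

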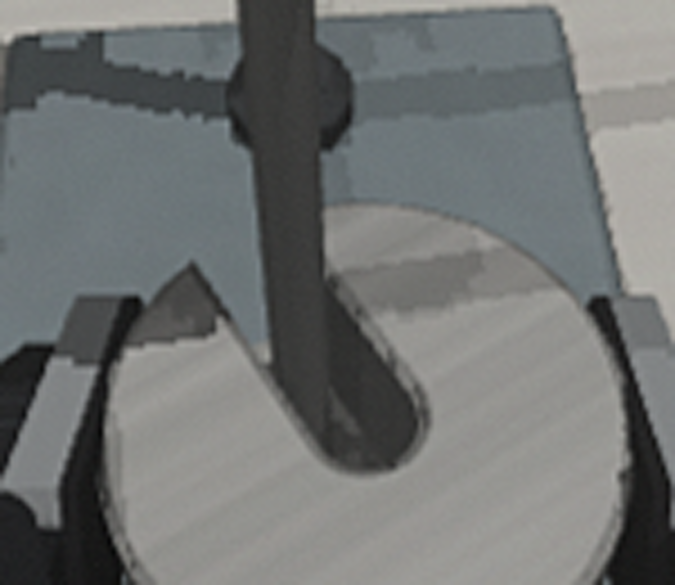

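>>> apply_moves:
  plan:
    - {"turn":[0,0,0],"travel":[3.6,-2.8,-2.1],"fingers":30}
    - {"turn":[0,0,0],"travel":[6.5,-5,-3.8],"fingers":30}
    - {"turn":[0,0,0],"travel":[9.4,-7.2,-5.4],"fingers":30}
    - {"turn":[0,0,0],"travel":[9.4,-7.2,-5.4],"fingers":30}
    - {"turn":[0,0,0],"travel":[9.4,-7.2,-5.4],"fingers":30}

```text
clock: 6.02
ee_pos: [0.5922, 0.0174, 0.112]
eef_rot: [0.962, -0.084, -0.257, -0.023]
contact_force: [-0.2, -0.2, -3.4]
opening: 0.0486
```

```bash
python3 - <<'E'
from h import *
s=st(); m=optics.camera_model("wrist"); i=optics.capture("wrist"); cv2.imwrite("pics/w9_raw.png",i)
cv2.imwrite("pics/w9.png",cv2.resize(i[180:310,240:390],None,fx=4.5,fy=4.5,interpolation=cv2.INTER_CUBIC))
E
```

```text
t 6.02 tcp [0.5922 0.0174 0.112 ] H -10.01 p 29.89 tilt y_z 0.0 grasp [0.5717 0.021  0.124 ] j [-0.0364  0.5747  2.3223  3.3079  0.8072 -1.6171] F [-0.1868 -0.1806 -3.4318] open 0.04864494593122324
```

View pics/w9.png

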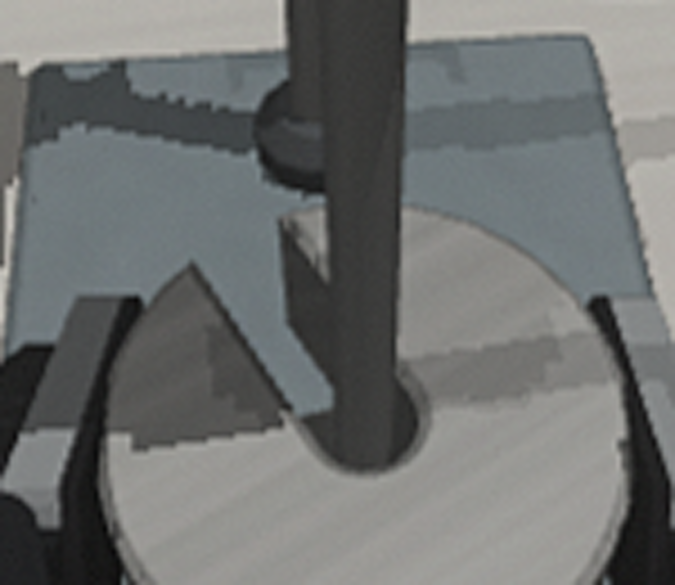

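>>> apply_moves:
  plan:
    - {"turn":[0,0,0],"travel":[0.7,-0.55,-0.4],"fingers":30}
    - {"turn":[0,0,0],"travel":[0.7,-0.55,-0.4],"fingers":30}

```text
clock: 6.23
ee_pos: [0.5929, 0.0176, 0.1119]
eef_rot: [0.962, -0.084, -0.257, -0.022]
contact_force: [0.7, 0.5, -2.8]
opening: 0.0489
```

>>> apply_moves:
  plan:
    - {"turn":[0,0,0],"travel":[0.7,-0.55,-0.4],"fingers":30}
    - {"turn":[0,0,0],"travel":[0.7,-0.55,-0.4],"fingers":30}

```text
clock: 6.4
ee_pos: [0.5939, 0.018, 0.112]
eef_rot: [0.962, -0.084, -0.257, -0.023]
contact_force: [0.5, 0.3, -3.0]
opening: 0.0483
```

>>> apply_moves:
  plan:
    - {"turn":[0,0,0],"travel":[0.7,-0.55,-0.4],"fingers":30}
    - {"turn":[0,0,0],"travel":[0.7,-0.55,-0.4],"fingers":30}

```text
clock: 6.57
ee_pos: [0.5948, 0.0184, 0.112]
eef_rot: [0.962, -0.084, -0.257, -0.023]
contact_force: [0.0, -0.8, -2.3]
opening: 0.0486
```

>>> apply_moves:
  plan:
    - {"turn":[0,0,0],"travel":[0.7,-0.55,-0.4],"fingers":30}
    - {"turn":[0,0,0],"travel":[0.7,-0.55,-0.4],"fingers":30}

```text
clock: 6.73
ee_pos: [0.5957, 0.0189, 0.112]
eef_rot: [0.962, -0.084, -0.257, -0.023]
contact_force: [-0.5, 0.1, -3.8]
opening: 0.0487
```

>>> apply_moves:
  plan:
    - {"turn":[0,0,0],"travel":[0.7,-0.55,-0.4],"fingers":30}
    - {"turn":[0,0,0],"travel":[0.7,-0.55,-0.4],"fingers":30}

```text
clock: 6.9
ee_pos: [0.5964, 0.0192, 0.1118]
eef_rot: [0.962, -0.084, -0.257, -0.023]
contact_force: [-0.3, -0.7, -2.3]
opening: 0.0488
```

```bash
python3 - <<'E'
from h import *
s=st(); m=optics.camera_model("wrist"); i=optics.capture("wrist"); cv2.imwrite("pics/w10_raw.png",i)
cv2.imwrite("pics/w10.png",cv2.resize(i[180:310,240:390],None,fx=4.5,fy=4.5,interpolation=cv2.INTER_CUBIC))
E
```

```text
t 6.9 tcp [0.5964 0.0192 0.1118] H -10.04 p 29.93 tilt y_z 0.0001 grasp [0.5759 0.0229 0.1238] j [-0.03    0.5765  2.3101  3.3179  0.7967 -1.6219] F [-0.2763 -0.7009 -2.2702] open 0.04878359180051614
```

View pics/w10.png

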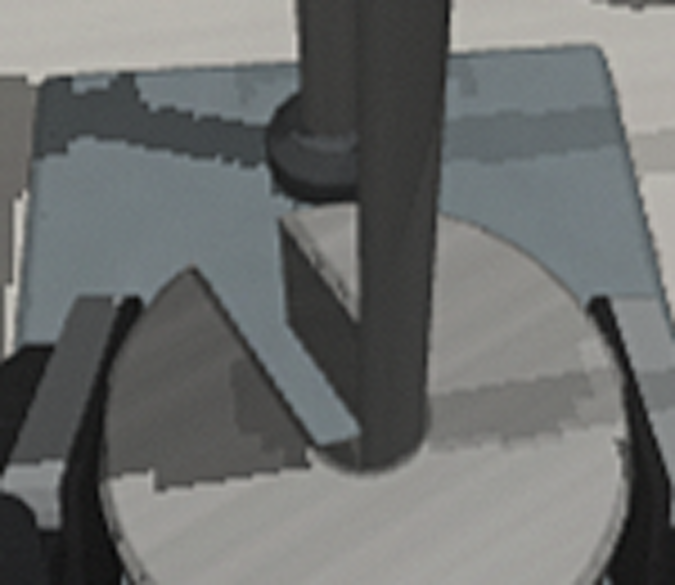

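>>> apply_moves:
  plan:
    - {"turn":[0,0,0],"travel":[0,1.2,0],"fingers":30}
    - {"turn":[0,0,0],"travel":[0,2.4,0],"fingers":30}
    - {"turn":[0,0,0],"travel":[0,2.4,0],"fingers":30}

```text
clock: 7.2
ee_pos: [0.596, 0.0166, 0.1119]
eef_rot: [0.962, -0.085, -0.257, -0.023]
contact_force: [-0.1, -0.2, -2.8]
opening: 0.0489
```

>>> apply_moves:
  plan:
    - {"turn":[0,0,0],"travel":[0.87,0,-0.5],"fingers":30}
    - {"turn":[0,0,0],"travel":[0.87,0,-0.5],"fingers":30}

```text
clock: 7.37
ee_pos: [0.5972, 0.0166, 0.112]
eef_rot: [0.962, -0.084, -0.257, -0.023]
contact_force: [0.7, -0.8, -3.2]
opening: 0.0484
```

```bash
python3 - <<'E'
from h import *
s=st(); m=optics.camera_model("wrist"); i=optics.capture("wrist"); cv2.imwrite("pics/w11_raw.png",i)
cv2.imwrite("pics/w11.png",cv2.resize(i[180:310,240:390],None,fx=4.5,fy=4.5,interpolation=cv2.INTER_CUBIC))
E
```

```text
t 7.37 tcp [0.5972 0.0166 0.112 ] H -10.04 p 29.89 tilt y_z 0.0 grasp [0.5767 0.0202 0.124 ] j [-0.0379  0.5765  2.3095  3.3083  0.7964 -1.6192] F [ 0.6962 -0.8104 -3.1771] open 0.04839114607570811
```

View pics/w11.png

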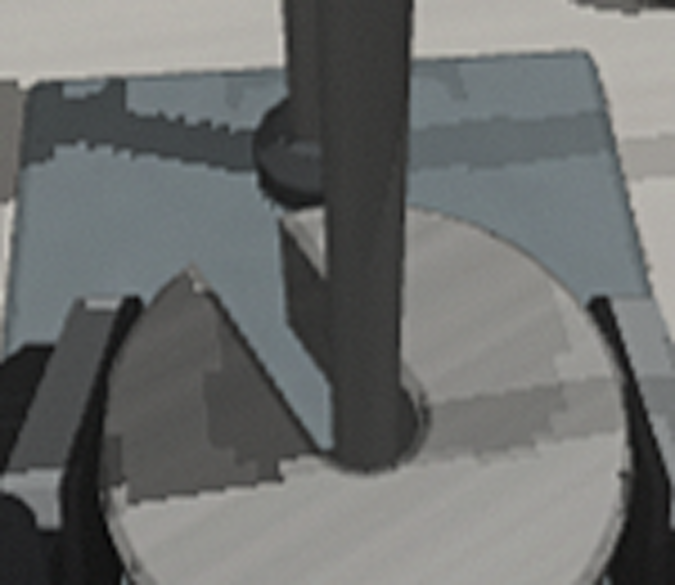

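>>> apply_moves:
  plan:
    - {"turn":[0,0,0],"travel":[0.87,0,-0.5],"fingers":30}
    - {"turn":[0,0,0],"travel":[0.87,0,-0.5],"fingers":30}

```text
clock: 7.58
ee_pos: [0.5976, 0.0165, 0.1115]
eef_rot: [0.962, -0.084, -0.258, -0.023]
contact_force: [-2.6, -0.5, -3.2]
opening: 0.0487
```

>>> apply_moves:
  plan:
    - {"turn":[0,0,0],"travel":[0.87,0,-0.5],"fingers":30}
    - {"turn":[0,0,0],"travel":[0.87,0,-0.5],"fingers":30}

```text
clock: 7.75
ee_pos: [0.5977, 0.0165, 0.1108]
eef_rot: [0.962, -0.084, -0.259, -0.023]
contact_force: [-6.3, 0.6, -2.3]
opening: 0.0485
```

>>> apply_moves:
  plan:
    - {"turn":[0,0,0],"travel":[-3.1,0,1.8],"fingers":30}
    - {"turn":[0,0,0],"travel":[-3.1,0,1.8],"fingers":30}
    - {"turn":[0,0,0],"travel":[-3.1,0,1.8],"fingers":30}

```text
clock: 8.0
ee_pos: [0.5957, 0.017, 0.1122]
eef_rot: [0.963, -0.084, -0.257, -0.022]
contact_force: [0.1, -0.4, -2.9]
opening: 0.0484
```

```bash
cat >> h.py <<'E'
def spin(deg,off=(-20,-.5,2.3),step=6.,base=(0,0,0)):
    s=env.sense();R0=R.from_quat(s["eef_rot"]).as_matrix();a=R0.T@[0,0,1];n=int(np.ceil(abs(deg)/step));off=np.array(off)
    for k in range(1,n+1):
        r=a*np.radians(deg*k/n);t=np.array(base)+off-R.from_rotvec(r).as_matrix()@off
        print('{"turn": [%.3f, %.3f, %.3f], "travel": [%.1f, %.1f, %.1f], "fingers": 30},'%(*r,*t))
E
python3 - <<'E'
from h import *
s=st(); m=optics.camera_model("wrist"); i=optics.capture("wrist"); cv2.imwrite("pics/w12_raw.png",i)
cv2.imwrite("pics/w12.png",cv2.resize(i[180:310,240:390],None,fx=4.5,fy=4.5,interpolation=cv2.INTER_CUBIC))
spin(60)
E
```

```text
t 8.0 tcp [0.5957 0.017  0.1122] H -10.02 p 29.86 tilt y_z 0.0 grasp [0.5752 0.0206 0.1241] j [-0.037   0.5759  2.3135  3.3085  0.8002 -1.6187] F [ 0.0933 -0.3527 -2.8942] open 0.04835654922835822
{"turn": [-0.052, 0.000, -0.091], "travel": [-0.0, -1.9, 0.0], "fingers": 30},
{"turn": [-0.104, 0.000, -0.182], "travel": [-0.3, -3.9, 0.1], "fingers": 30},
{"turn": [-0.156, 0.000, -0.272], "travel": [-0.7, -5.7, 0.4], "fingers": 30},
{"turn": [-0.209, 0.000, -0.363], "travel": [-1.2, -7.6, 0.7], "fingers": 30},
{"turn": [-0.261, 0.000, -0.454], "travel": [-1.9, -9.3, 1.1], "fingers": 30},
{"turn": [-0.313, 0.000, -0.545], "travel": [-2.8, -11.0, 1.6], "fingers": 30},
{"turn": [-0.365, 0.000, -0.636], "travel": [-3.8, -12.5, 2.2], "fingers": 30},
{"turn": [-0.417, 0.000, -0.727], "travel": [-5.0, -13.9, 2.9], "fingers": 30},
{"turn": [-0.469, 0.000, -0.817], "travel": [-6.3, -15.2, 3.6], "fingers": 30},
{"turn": [-0.521, 0.000, -0.908], "travel": [-7.6, -16.3, 4.4], "fingers": 30},
```

View pics/w12.png

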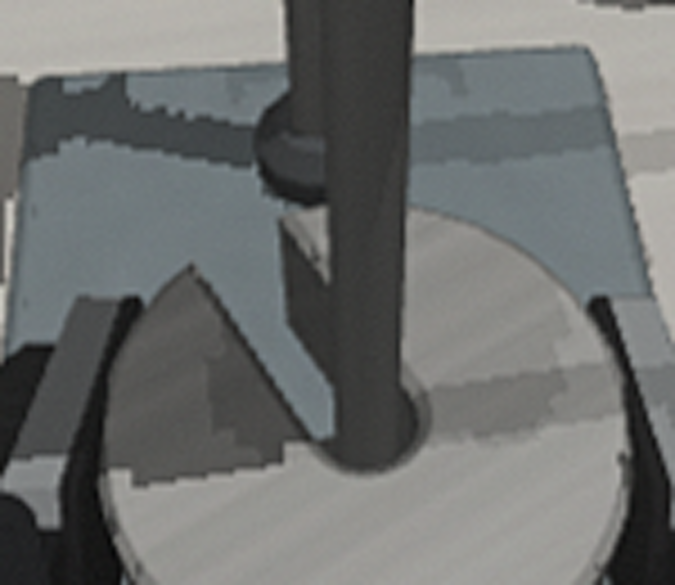

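>>> apply_moves:
  plan:
    - {"turn":[-0.052,0.0,-0.091],"travel":[0,-1.9,0.0],"fingers":30}
    - {"turn":[-0.104,0.0,-0.182],"travel":[-0.3,-3.9,0.1],"fingers":30}
    - {"turn":[-0.156,0.0,-0.272],"travel":[-0.7,-5.7,0.4],"fingers":30}
    - {"turn":[-0.209,0.0,-0.363],"travel":[-1.2,-7.6,0.7],"fingers":30}
    - {"turn":[-0.261,0.0,-0.454],"travel":[-1.9,-9.3,1.1],"fingers":30}
    - {"turn":[-0.313,0.0,-0.545],"travel":[-2.8,-11.0,1.6],"fingers":30}
    - {"turn":[-0.313,0.0,-0.545],"travel":[-2.8,-11.0,1.6],"fingers":30}

```text
clock: 8.63
ee_pos: [0.5938, 0.0281, 0.1119]
eef_rot: [0.941, 0.22, -0.251, 0.059]
contact_force: [0.9, 1.0, -3.1]
opening: 0.0483
```

```bash
python3 - <<'E'
from h import *
s=st(); m=optics.camera_model("wrist"); i=optics.capture("wrist"); cv2.imwrite("pics/w13_raw.png",i)
cv2.imwrite("pics/w13.png",cv2.resize(i[180:310,240:390],None,fx=4.5,fy=4.5,interpolation=cv2.INTER_CUBIC))
spin(24)
E
```

```text
t 8.63 tcp [0.5938 0.0281 0.1119] H 26.27 p 29.93 tilt y_z 0.0 grasp [0.5752 0.0189 0.1239] j [-0.4698  0.5891  2.2394  2.0269  0.8833 -1.2461] F [ 0.8567  1.0407 -3.0615] open 0.048300297253184514
{"turn": [-0.052, 0.000, -0.091], "travel": [-0.0, -1.9, 0.0], "fingers": 30},
{"turn": [-0.105, 0.001, -0.181], "travel": [-0.3, -3.9, 0.1], "fingers": 30},
{"turn": [-0.157, 0.001, -0.272], "travel": [-0.7, -5.7, 0.4], "fingers": 30},
{"turn": [-0.209, 0.001, -0.363], "travel": [-1.2, -7.6, 0.7], "fingers": 30},
```

View pics/w13.png

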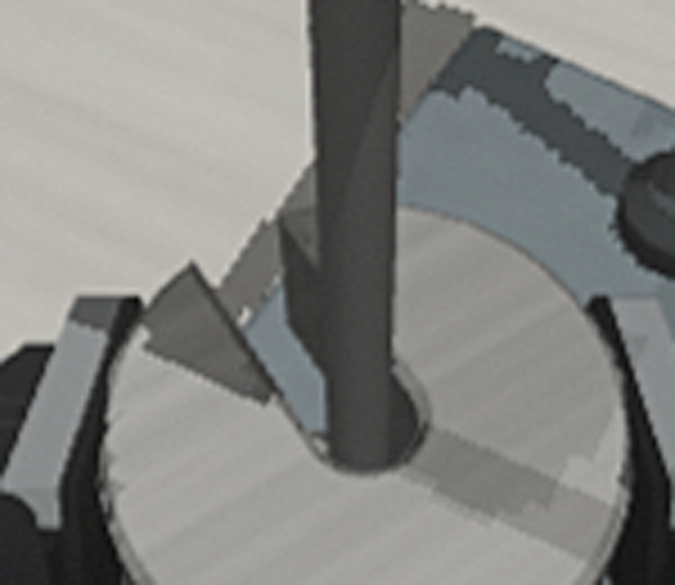

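>>> apply_moves:
  plan:
    - {"turn":[-0.052,0.0,-0.091],"travel":[0,-1.9,0.0],"fingers":30}
    - {"turn":[-0.105,0.0,-0.181],"travel":[-0.3,-3.9,0.1],"fingers":30}
    - {"turn":[-0.157,0.0,-0.272],"travel":[-0.7,-5.7,0.4],"fingers":30}
    - {"turn":[-0.209,0.0,-0.363],"travel":[-1.2,-7.6,0.7],"fingers":30}
    - {"turn":[-0.209,0.0,-0.363],"travel":[-1.2,-7.6,0.7],"fingers":30}
    - {"turn":[-0.209,0.0,-0.363],"travel":[3,-7.6,8],"fingers":30}
    - {"turn":[-0.209,0.0,-0.363],"travel":[3,-7.6,8],"fingers":30}
    - {"turn":[-0.209,0.0,-0.363],"travel":[3,-7.6,8],"fingers":30}

```text
clock: 9.35
ee_pos: [0.5897, 0.0352, 0.1035]
eef_rot: [0.876, 0.407, -0.234, 0.108]
contact_force: [0.7, 0.2, -3.4]
opening: 0.0484
```

```bash
python3 - <<'E'
from h import *
s=st(); m=optics.camera_model("wrist"); i=optics.capture("wrist"); cv2.imwrite("pics/w14_raw.png",i)
cv2.imwrite("pics/w14.png",i)
E
```

```text
t 9.35 tcp [0.5897 0.0352 0.1035] H 49.91 p 29.85 tilt y_z -0.0011 grasp [0.5763 0.0192 0.1154] j [-0.5659  0.6697  2.0076  1.4328  1.0508 -1.0329] F [ 0.6808  0.1525 -3.4066] open 0.048412473413812954
```

View pics/w14.png

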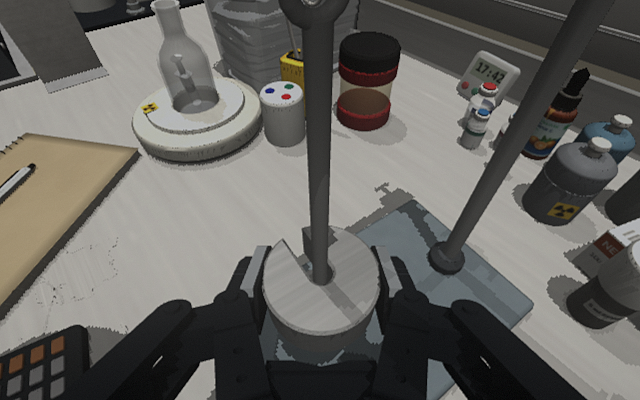

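>>> apply_moves:
  plan:
    - {"turn":[0,0,0],"travel":[1.5,0,2.6],"fingers":30}
    - {"turn":[0,0,0],"travel":[3,0,5.2],"fingers":30}
    - {"turn":[0,0,0],"travel":[3,0,5.2],"fingers":30}

```text
clock: 9.65
ee_pos: [0.5897, 0.0348, 0.0974]
eef_rot: [0.876, 0.408, -0.234, 0.109]
contact_force: [0.5, -0.3, -1.4]
opening: 0.0482
```

>>> apply_moves:
  plan:
    - {"turn":[0,0,0],"travel":[1,0,1.7],"fingers":30}
    - {"turn":[0,0,0],"travel":[2,0,3.5],"fingers":30}
    - {"turn":[0,0,0],"travel":[2,0,3.5],"fingers":30}

```text
clock: 9.9
ee_pos: [0.5897, 0.0347, 0.0934]
eef_rot: [0.876, 0.408, -0.234, 0.109]
contact_force: [0.9, 0.7, -1.3]
opening: 0.0484
```

```bash
python3 - <<'E'
from h import *
s=st(); i=optics.capture("scene"); cv2.imwrite("pics/s15.png",cv2.resize(i[80:240,220:420],None,fx=4,fy=4,interpolation=cv2.INTER_CUBIC)[:600])
E
```

```text
t 9.9 tcp [0.5897 0.0347 0.0934] H 49.99 p 29.87 tilt y_z -0.0003 grasp [0.5763 0.0188 0.1053] j [-0.5668  0.6922  2.008   1.4436  1.0486 -1.0599] F [ 0.9283  0.6934 -1.3367] open 0.0484210332783785
```

View pics/s15.png

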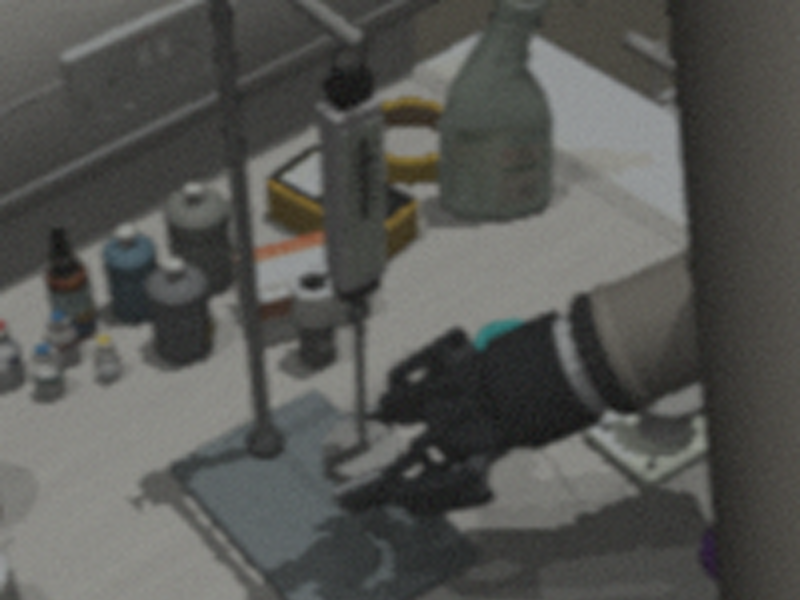

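>>> apply_moves:
  plan:
    - {"turn":[0,0,0],"travel":[1,0,1.7],"fingers":30}
    - {"turn":[0,0,0],"travel":[1.8,0,3.0],"fingers":30}
    - {"turn":[0,0,0],"travel":[1.8,0,3.0],"fingers":30}

```text
clock: 10.2
ee_pos: [0.5897, 0.0347, 0.0899]
eef_rot: [0.876, 0.408, -0.234, 0.109]
contact_force: [-0.0, 0.1, 0.8]
opening: 0.0486
```

>>> apply_moves:
  plan:
    - {"turn":[0,0,0],"travel":[0,0,0],"fingers":64}
    - {"turn":[0,0,0],"travel":[0,0,0],"fingers":70}
    - {"turn":[0,0,0],"travel":[0,0,0],"fingers":90}
    - {"turn":[0,0,0],"travel":[0,0,0],"fingers":90}
    - {"turn":[0,0,0],"travel":[0,0,0],"fingers":90}

```text
clock: 10.62
ee_pos: [0.5897, 0.0345, 0.09]
eef_rot: [0.876, 0.408, -0.234, 0.109]
contact_force: [0.3, -0.6, -0.3]
opening: 0.0771
```

```bash
python3 - <<'E'
from h import *
s=st(); m=optics.camera_model("wrist"); i=optics.capture("wrist"); cv2.imwrite("pics/w16_raw.png",i)
cv2.imwrite("pics/w16.png",i)
spin(-80,off=(-21,0,2.3))
E
```

```text
t 10.62 tcp [0.5897 0.0345 0.09  ] H 49.97 p 29.9 tilt y_z 0.0001 grasp [0.5763 0.0186 0.102 ] j [-0.5669  0.6994  2.0084  1.4478  1.047  -1.0689] F [ 0.2758 -0.624  -0.3023] open 0.07705931323174872
{"turn": [0.050, -0.000, 0.086], "travel": [-0.1, 1.9, 0.0], "fingers": 30},
{"turn": [0.099, -0.000, 0.173], "travel": [-0.3, 3.8, 0.2], "fingers": 30},
{"turn": [0.149, -0.000, 0.259], "travel": [-0.7, 5.7, 0.4], "fingers": 30},
{"turn": [0.199, -0.000, 0.346], "travel": [-1.3, 7.5, 0.8], "fingers": 30},
{"turn": [0.249, -0.000, 0.432], "travel": [-2.0, 9.3, 1.2], "fingers": 30},
{"turn": [0.298, -0.000, 0.519], "travel": [-2.9, 10.9, 1.7], "fingers": 30},
{"turn": [0.348, -0.000, 0.605], "travel": [-3.9, 12.4, 2.3], "fingers": 30},
{"turn": [0.398, -0.000, 0.692], "travel": [-5.1, 13.9, 2.9], "fingers": 30},
{"turn": [0.447, -0.000, 0.778], "travel": [-6.3, 15.1, 3.6], "fingers": 30},
{"turn": [0.497, -0.000, 0.865], "travel": [-7.7, 16.3, 4.4], "fingers": 30},
{"turn": [0.547, -0.000, 0.951], "travel": [-9.1, 17.2, 5.2], "fingers": 30},
{"turn": [0.597, -0.000, 1.038], "travel": [-10.6, 18.0, 6.1], "fingers": 30},
{"turn": [0.646, -0.000, 1.124], "travel": [-12.2, 18.6, 7.0], "fingers": 30},
{"turn": [0.696, -0.000, 1.210], "travel": [-13.9, 19.1, 8.0], "fingers": 30},
```

View pics/w16.png

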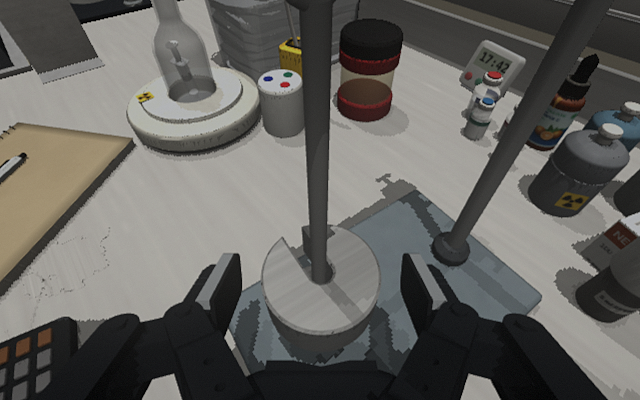

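>>> apply_moves:
  plan:
    - {"turn":[0.05,0,0.086],"travel":[-0.1,1.9,0.0],"fingers":95}
    - {"turn":[0.099,0,0.173],"travel":[-0.3,3.8,0.2],"fingers":95}
    - {"turn":[0.149,0,0.259],"travel":[-0.7,5.7,0.4],"fingers":95}
    - {"turn":[0.199,0,0.346],"travel":[-1.3,7.5,0.8],"fingers":95}
    - {"turn":[0.249,0,0.432],"travel":[-2.0,9.3,1.2],"fingers":95}
    - {"turn":[0.298,0,0.519],"travel":[-2.9,10.9,1.7],"fingers":95}
    - {"turn":[0.348,0,0.605],"travel":[-3.9,12.4,2.3],"fingers":95}
    - {"turn":[0.398,0,0.692],"travel":[-5.1,13.9,2.9],"fingers":95}
    - {"turn":[0.447,0,0.778],"travel":[-6.3,15.1,3.6],"fingers":95}
    - {"turn":[0.497,0,0.865],"travel":[-7.7,16.3,4.4],"fingers":95}
    - {"turn":[0.497,0,0.865],"travel":[-7.7,16.3,4.4],"fingers":95}

```text
clock: 11.58
ee_pos: [0.5961, 0.0186, 0.09]
eef_rot: [0.964, -0.062, -0.257, -0.017]
contact_force: [-0.4, 0.8, -0.4]
opening: 0.0812
```

```bash
python3 - <<'E'
from h import *
s=st(); spin(-27,off=(-21,0,2.3))
E
```

```text
t 11.58 tcp [0.5961 0.0186 0.09  ] H -7.35 p 29.91 tilt y_z -0.0001 grasp [0.5754 0.0212 0.102 ] j [-0.0712  0.6421  2.3285  3.2059  0.8781 -1.5834] F [-0.3947  0.8232 -0.3563] open 0.08124521114270222
{"turn": [0.047, 0.000, 0.082], "travel": [-0.1, 1.8, 0.0], "fingers": 30},
{"turn": [0.094, 0.000, 0.163], "travel": [-0.3, 3.6, 0.2], "fingers": 30},
{"turn": [0.141, 0.000, 0.245], "travel": [-0.7, 5.4, 0.4], "fingers": 30},
{"turn": [0.188, 0.000, 0.327], "travel": [-1.2, 7.1, 0.7], "fingers": 30},
{"turn": [0.235, 0.000, 0.408], "travel": [-1.8, 8.8, 1.1], "fingers": 30},
```

>>> apply_moves:
  plan:
    - {"turn":[0.047,0,0.082],"travel":[-0.1,1.8,0.0],"fingers":95}
    - {"turn":[0.094,0,0.163],"travel":[-0.3,3.6,0.2],"fingers":95}
    - {"turn":[0.141,0,0.245],"travel":[-0.7,5.4,0.4],"fingers":95}
    - {"turn":[0.188,0,0.327],"travel":[-1.2,7.1,0.7],"fingers":95}
    - {"turn":[0.235,0,0.408],"travel":[-1.8,8.8,1.1],"fingers":95}
    - {"turn":[0.235,0,0.408],"travel":[-1.8,8.8,1.1],"fingers":95}

```text
clock: 12.08
ee_pos: [0.5951, 0.0104, 0.0899]
eef_rot: [0.925, -0.28, -0.245, -0.075]
contact_force: [-1.9, -2.0, -0.3]
opening: 0.081
```

```bash
python3 - <<'E'
from h import *
s=st(); m=optics.camera_model("wrist"); i=optics.capture("wrist"); cv2.imwrite("pics/w17.png",i)
spin(-10,off=(-21,0,2.3))
E
```

```text
t 12.08 tcp [0.5951 0.0104 0.0899] H -33.62 p 29.67 tilt y_z -0.0019 grasp [0.5778 0.0219 0.1018] j [ 0.2214  0.6718  2.1381  4.1384  0.8453 -1.8889] F [-1.8626 -1.9798 -0.2899] open 0.08101873347294603
{"turn": [0.043, 0.000, 0.076], "travel": [-0.1, 1.7, 0.0], "fingers": 30},
{"turn": [0.086, 0.000, 0.152], "travel": [-0.3, 3.4, 0.1], "fingers": 30},
```

View pics/w17.png

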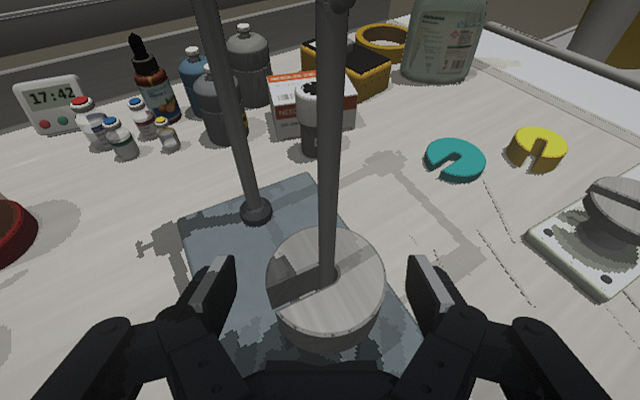

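```bash
python3 - <<'E'
from h import *
off=np.array((-20,-.5,2.3))
print("S",np.array([.5956,.0169,.112])+rot(-10,29.9)@off/1000)
print("S2",np.array([.5897,.0347,.09])+rot(50,29.9)@off/1000)
S=np.array([.5956,.0169,.112])+rot(-10,29.9)@off/1000
S[2]=.090+.0088
s=st();cmdd(-29,30,S,off)
E
```

```text
S [0.5775 0.0206 0.12  ]
S2 [0.5774 0.0209 0.098 ]
t 12.13 tcp [0.5947 0.0099 0.0896] H -33.63 p 29.71 tilt y_z -0.0023 grasp [0.5773 0.0215 0.1015] j [ 0.2204  0.6717  2.1395  4.1366  0.8452 -1.8868] F [ 0.282  -0.1479 -0.2496] open 0.08101970243596825
tcp [0.5934 0.0112 0.0908] turn [-0.0429 -0.0052 -0.07  ] travel [-2.1 -0.4 -0.1] rows>= 0.7
```

>>> apply_moves:
  plan:
    - {"turn":[-0.043,-0.005,-0.07],"travel":[-2.1,-0.4,-0.1],"fingers":95}
    - {"turn":[-0.043,-0.005,-0.07],"travel":[-2.1,-0.4,-0.1],"fingers":65}
    - {"turn":[-0.043,-0.005,-0.07],"travel":[-2.1,-0.4,-0.1],"fingers":50}
    - {"turn":[-0.043,-0.005,-0.07],"travel":[-2.1,-0.4,-0.1],"fingers":30}
    - {"turn":[-0.043,-0.005,-0.07],"travel":[-2.1,-0.4,-0.1],"fingers":30}
    - {"turn":[-0.043,-0.005,-0.07],"travel":[-2.1,-0.4,-0.1],"fingers":30}

```text
clock: 12.63
ee_pos: [0.5916, 0.0081, 0.0901]
eef_rot: [0.934, -0.245, -0.251, -0.066]
contact_force: [-0.7, -1.2, -0.5]
opening: 0.0483
```

```bash
python3 - <<'E'
from h import *
s=st(); m=optics.camera_model("wrist"); i=optics.capture("wrist"); cv2.imwrite("pics/w18_raw.png",i)
cv2.imwrite("pics/w18.png",cv2.resize(i[180:350,220:420],None,fx=3.5,fy=3.5,interpolation=cv2.INTER_CUBIC))
spin(78)
E
```

```text
t 12.63 tcp [0.5916 0.0081 0.0901] H -29.43 p 30.1 tilt y_z 0.0003 grasp [0.5735 0.0183 0.1022] j [ 0.1774  0.656   2.1903  3.9841  0.8314 -1.825 ] F [-0.6519 -1.2484 -0.4724] open 0.04825195323604076
{"turn": [-0.053, 0.000, -0.091], "travel": [-0.0, -1.9, 0.0], "fingers": 30},
{"turn": [-0.105, 0.000, -0.181], "travel": [-0.3, -3.8, 0.1], "fingers": 30},
{"turn": [-0.158, 0.000, -0.272], "travel": [-0.6, -5.7, 0.4], "fingers": 30},
{"turn": [-0.210, 0.000, -0.362], "travel": [-1.2, -7.6, 0.7], "fingers": 30},
{"turn": [-0.263, 0.000, -0.453], "travel": [-1.9, -9.3, 1.1], "fingers": 30},
{"turn": [-0.315, 0.000, -0.544], "travel": [-2.8, -10.9, 1.6], "fingers": 30},
{"turn": [-0.368, 0.000, -0.634], "travel": [-3.8, -12.5, 2.2], "fingers": 30},
{"turn": [-0.420, 0.000, -0.725], "travel": [-5.0, -13.9, 2.9], "fingers": 30},
{"turn": [-0.473, 0.000, -0.815], "travel": [-6.2, -15.1, 3.6], "fingers": 30},
{"turn": [-0.525, 0.000, -0.906], "travel": [-7.6, -16.2, 4.4], "fingers": 30},
{"turn": [-0.578, 0.000, -0.997], "travel": [-9.1, -17.2, 5.3], "fingers": 30},
{"turn": [-0.630, 0.000, -1.087], "travel": [-10.6, -17.9, 6.2], "fingers": 30},
{"turn": [-0.683, 0.000, -1.178], "travel": [-12.2, -18.5, 7.1], "fingers": 30},
```

View pics/w18.png

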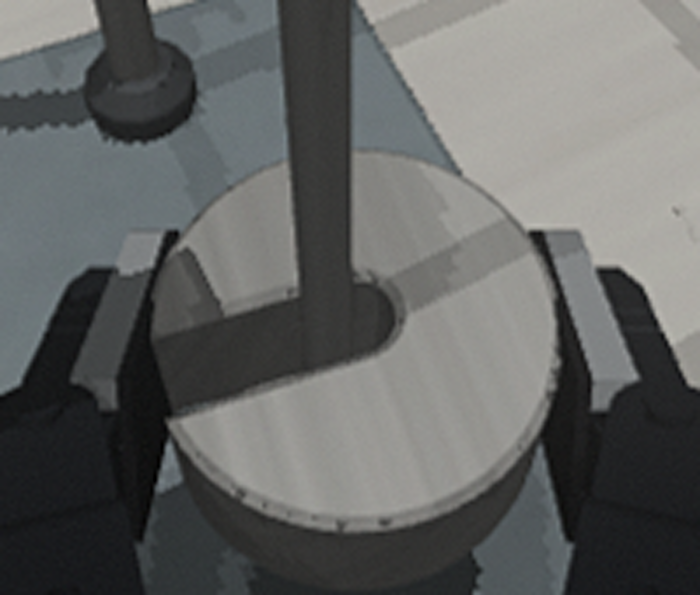

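>>> apply_moves:
  plan:
    - {"turn":[0,0,0],"travel":[0,-1.8,0],"fingers":30}
    - {"turn":[0,0,0],"travel":[0,-3.6,0],"fingers":30}
    - {"turn":[0,0,0],"travel":[0,-3.6,0],"fingers":30}

```text
clock: 12.93
ee_pos: [0.5936, 0.012, 0.0901]
eef_rot: [0.934, -0.244, -0.251, -0.066]
contact_force: [-0.1, -1.0, 0.2]
opening: 0.0482
```

```bash
python3 - <<'E'
from h import *
s=st(); m=optics.camera_model("wrist"); i=optics.capture("wrist"); cv2.imwrite("pics/w19_raw.png",i)
cv2.imwrite("pics/w19.png",cv2.resize(i[180:350,220:420],None,fx=3.5,fy=3.5,interpolation=cv2.INTER_CUBIC))
cmdd(-29.4,30,(.5775,.0207,s["ee_pos"][2]+.008),(-20,-.5,2.3))
E
```

```text
t 12.93 tcp [0.5936 0.012  0.0901] H -29.3 p 30.11 tilt y_z 0.0004 grasp [0.5755 0.0222 0.1021] j [ 0.1855  0.6573  2.1826  3.9951  0.8283 -1.833 ] F [-0.0609 -1.0456  0.2065] open 0.04815988876987654
tcp [0.5933 0.0112 0.0901] turn [0.0014 0.0018 0.0017] travel [ 0.2  0.8 -0. ] rows>= 0.0
```

View pics/w19.png

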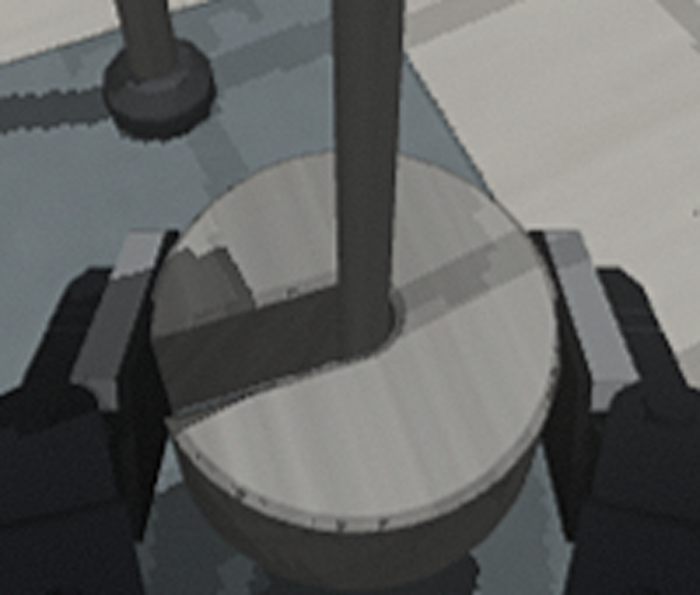

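>>> apply_moves:
  plan:
    - {"turn":[0,0,0],"travel":[0,1,0],"fingers":30}
    - {"turn":[-0.053,0,-0.091],"travel":[0,-0.9,0],"fingers":30}
    - {"turn":[-0.105,0,-0.181],"travel":[-0.3,-2.8,0.1],"fingers":30}
    - {"turn":[-0.158,0,-0.272],"travel":[-0.6,-4.7,0.4],"fingers":30}
    - {"turn":[-0.21,0,-0.362],"travel":[-1.2,-6.6,0.7],"fingers":30}
    - {"turn":[-0.263,0,-0.453],"travel":[-1.9,-8.3,1.1],"fingers":30}
    - {"turn":[-0.315,0,-0.544],"travel":[-2.8,-9.9,1.6],"fingers":30}
    - {"turn":[-0.368,0,-0.634],"travel":[-3.8,-11.5,2.2],"fingers":30}
    - {"turn":[-0.42,0,-0.725],"travel":[-5.0,-12.9,2.9],"fingers":30}
    - {"turn":[-0.473,0,-0.815],"travel":[-6.2,-14.1,3.6],"fingers":30}
    - {"turn":[-0.525,0,-0.906],"travel":[-7.6,-15.2,4.4],"fingers":30}
    - {"turn":[-0.578,0,-0.997],"travel":[-9.1,-16.2,5.3],"fingers":30}
    - {"turn":[-0.63,0,-1.087],"travel":[-10.6,-16.9,6.2],"fingers":30}
    - {"turn":[-0.683,0,-1.178],"travel":[-12.2,-17.5,7.1],"fingers":30}
    - {"turn":[-0.683,0,-1.178],"travel":[-12.2,-17.5,7.1],"fingers":30}
    - {"turn":[-0.683,0,-1.178],"travel":[-12.2,-17.5,7.1],"fingers":30}

```text
clock: 14.32
ee_pos: [0.5914, 0.0313, 0.0902]
eef_rot: [0.879, 0.399, -0.236, 0.109]
contact_force: [0.5, -3.1, 0.1]
opening: 0.0487
```

```bash
python3 - <<'E'
from h import *
s=st(); m=optics.camera_model("wrist"); i=optics.capture("wrist"); cv2.imwrite("pics/w20_raw.png",i)
cv2.imwrite("pics/w20.png",cv2.resize(i[180:350,220:420],None,fx=3.5,fy=3.5,interpolation=cv2.INTER_CUBIC))
x=np.degrees(np.arctan2(*R.from_quat(s["eef_rot"]).as_matrix()[[1,0],0]))
cmdd(x,30,(.5775,.0207,s["ee_pos"][2]+.008),(-20,-.5,2.3))
E
```

```text
t 14.32 tcp [0.5914 0.0313 0.0902] H 48.72 p 30.17 tilt y_z 0.004 grasp [0.5777 0.0157 0.1022] j [-0.5675  0.6943  2.0152  1.4649  1.0339 -1.0729] F [ 0.5482 -3.0626  0.1397] open 0.04869604432844388
tcp [0.5901 0.0343 0.0902] turn [ 0.0006  0.0021 -0.004 ] travel [ 0.8 -2.2 -0.5] rows>= 0.1
```

View pics/w20.png

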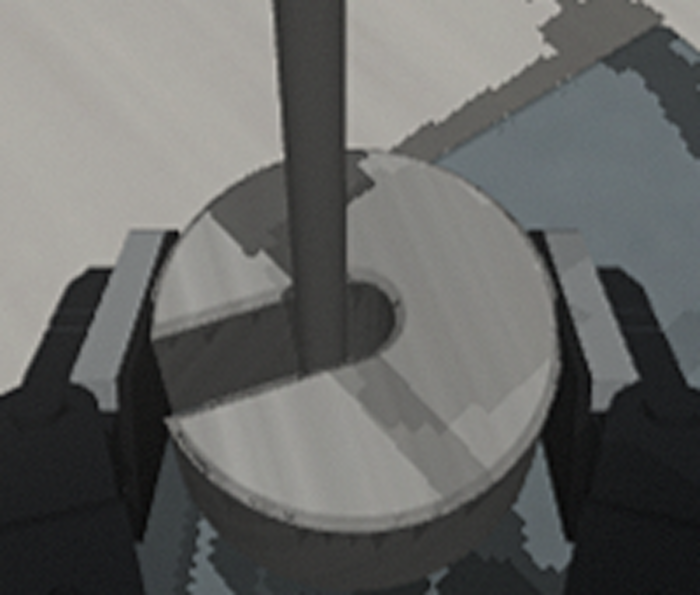

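>>> apply_moves:
  plan:
    - {"turn":[0,0,0],"travel":[-0.5,-2,0.3],"fingers":30}
    - {"turn":[0,0,0],"travel":[-0.9,-4,0.5],"fingers":30}
    - {"turn":[0,0,0],"travel":[-0.9,-4,0.5],"fingers":30}

```text
clock: 14.62
ee_pos: [0.5866, 0.0356, 0.0906]
eef_rot: [0.881, 0.396, -0.237, 0.107]
contact_force: [6.8, -2.9, -0.3]
opening: 0.0485
```

```bash
python3 - <<'E'
from h import *
s=st(); m=optics.camera_model("wrist"); i=optics.capture("wrist"); cv2.imwrite("pics/w21_raw.png",i)
cv2.imwrite("pics/w21.png",cv2.resize(i[180:350,220:420],None,fx=3.5,fy=3.5,interpolation=cv2.INTER_CUBIC))
E
```

```text
t 14.62 tcp [0.5866 0.0356 0.0906] H 48.43 p 30.1 tilt y_z 0.0009 grasp [0.5728 0.0201 0.1026] j [-0.565   0.6888  2.0356  1.4812  1.0304 -1.0866] F [ 6.768  -2.9144 -0.2969] open 0.04852912252888487
```

View pics/w21.png

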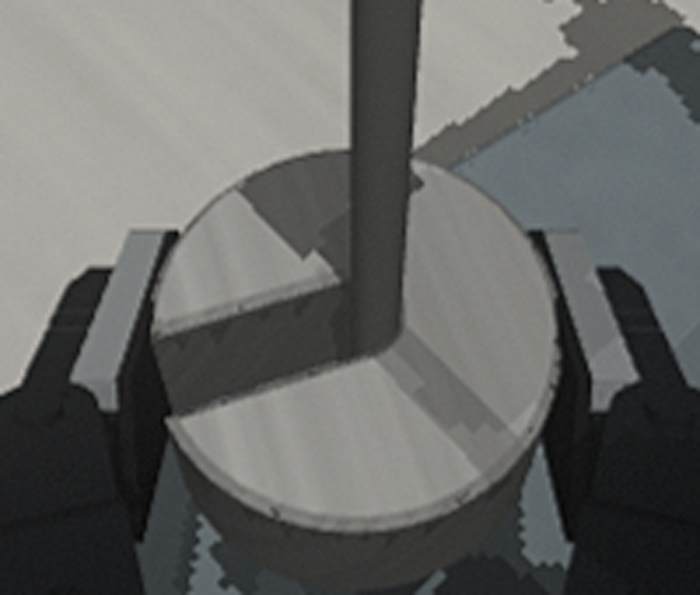

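>>> apply_moves:
  plan:
    - {"turn":[0,0,0],"travel":[0.6,2.7,-0.3],"fingers":30}
    - {"turn":[0,0,0],"travel":[0.6,2.7,-0.3],"fingers":30}
    - {"turn":[0,0,0],"travel":[0.6,2.7,-0.3],"fingers":30}

```text
clock: 14.92
ee_pos: [0.5877, 0.0355, 0.09]
eef_rot: [0.88, 0.399, -0.237, 0.107]
contact_force: [-0.6, 0.6, -0.1]
opening: 0.0484
```

```bash
python3 - <<'E'
from h import *
s=st(); m=optics.camera_model("wrist"); i=optics.capture("wrist"); cv2.imwrite("pics/w22_raw.png",i)
cv2.imwrite("pics/w22.png",cv2.resize(i[180:350,220:420],None,fx=3.5,fy=3.5,interpolation=cv2.INTER_CUBIC))
E
```

```text
t 14.92 tcp [0.5877 0.0355 0.09  ] H 48.79 p 30.13 tilt y_z -0.0013 grasp [0.574  0.0199 0.1021] j [-0.5642  0.6916  2.0285  1.4734  1.0325 -1.0791] F [-0.6394  0.6421 -0.0952] open 0.04841074302369217
```

View pics/w22.png

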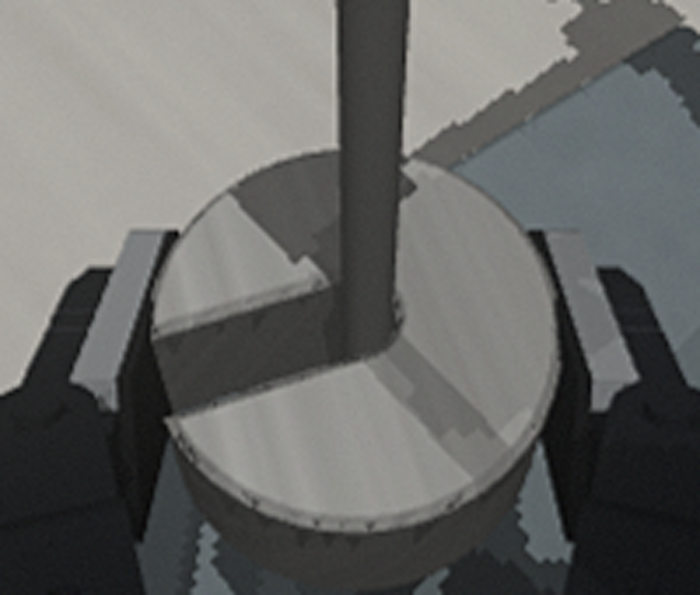

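>>> apply_moves:
  plan:
    - {"turn":[0,0,0],"travel":[0.4,1.6,-0.2],"fingers":30}
    - {"turn":[0,0,0],"travel":[0.4,1.6,-0.2],"fingers":30}
    - {"turn":[0,0,0],"travel":[0.4,1.6,-0.2],"fingers":30}

```text
clock: 15.22
ee_pos: [0.5896, 0.0342, 0.0899]
eef_rot: [0.879, 0.399, -0.237, 0.107]
contact_force: [-1.0, 2.2, 0.8]
opening: 0.0488
```

```bash
python3 - <<'E'
from h import *
s=st(); m=optics.camera_model("wrist"); i=optics.capture("wrist"); cv2.imwrite("pics/w23_raw.png",i)
cv2.imwrite("pics/w23.png",cv2.resize(i[180:350,220:420],None,fx=3.5,fy=3.5,interpolation=cv2.INTER_CUBIC))
E
```

```text
t 15.22 tcp [0.5896 0.0342 0.0899] H 48.79 p 30.13 tilt y_z -0.0008 grasp [0.5759 0.0186 0.102 ] j [-0.5644  0.6935  2.0223  1.4707  1.033  -1.0747] F [-0.9711  2.2414  0.7692] open 0.04881575960563852
```

View pics/w23.png

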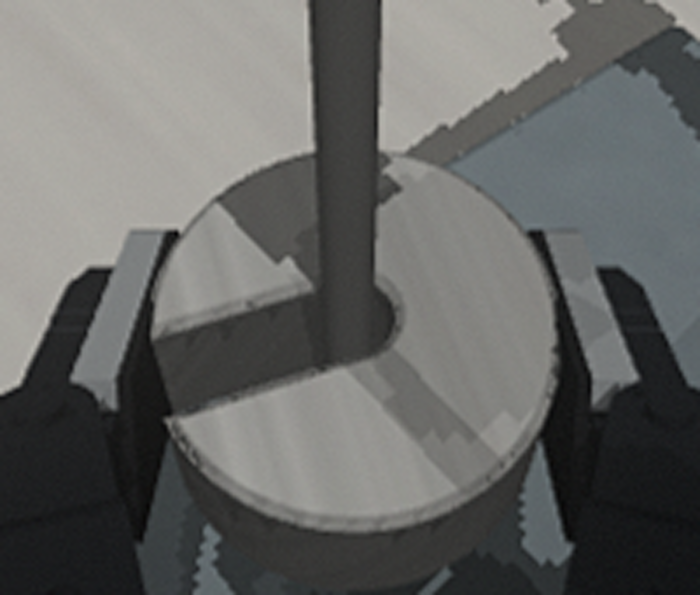

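>>> apply_moves:
  plan:
    - {"turn":[0,0,0],"travel":[0,-0.9,0],"fingers":30}
    - {"turn":[0,0,0],"travel":[0,-0.9,0],"fingers":30}
    - {"turn":[0,0,0],"travel":[0,-0.9,0],"fingers":62}
    - {"turn":[0,0,0],"travel":[0,-0.9,0],"fingers":70}
    - {"turn":[0,0,0],"travel":[0,-0.9,0],"fingers":95}
    - {"turn":[0,0,0],"travel":[0,-0.9,0],"fingers":95}
    - {"turn":[0,0,0],"travel":[0,-0.9,0],"fingers":95}

```text
clock: 15.85
ee_pos: [0.5892, 0.0342, 0.0899]
eef_rot: [0.88, 0.398, -0.237, 0.107]
contact_force: [-0.0, 1.3, -0.2]
opening: 0.0813
```

```bash
python3 - <<'E'
from h import *
s=st(); m=optics.camera_model("wrist"); i=optics.capture("wrist"); cv2.imwrite("pics/w24_raw.png",i)
cv2.imwrite("pics/w24.png",cv2.resize(i[180:350,220:420],None,fx=3.5,fy=3.5,interpolation=cv2.INTER_CUBIC))
E
```

```text
t 15.85 tcp [0.5892 0.0342 0.0899] H 48.72 p 30.15 tilt y_z -0.0002 grasp [0.5755 0.0186 0.102 ] j [-0.5647  0.6928  2.0241  1.472   1.0322 -1.0765] F [-0.015   1.2962 -0.2145] open 0.08127504369021209
```

View pics/w24.png

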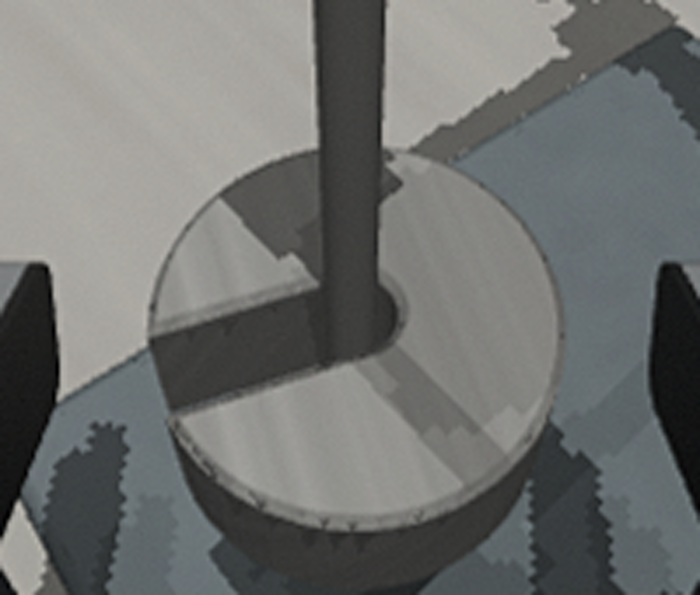

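```bash
python3 - <<'E'
from h import *
s=st();m=optics.camera_model("wrist")
z=lambda L:[(220+u/3.5-.36,180+v/3.5-.36) for u,v in L]
for fz in (None,.110):
    q=fitdisc(m,z([(150,320),(563,330),(365,148),(350,525),(520,220),(190,440)]),z([(170,412),(150,335)]),z([(407,315),(388,348)]),.025,(.5775,.0207,.11),2.8,fz)
    for ax in ([(349,0),(352,150),(354,290)],):
        ax=np.array(z(ax))
        # stem at distance along heading unknown: solve lateral so the line fits
        hd=np.array([np.cos(np.radians(48.7)),np.sin(np.radians(48.7))]);n=np.array([-hd[1],hd[0]])
        def f(l):
            c=q[:2]+n*l[0]+hd*l[1];L=proj(m,np.c_[np.full(400,c[0]),np.full(400,c[1]),q[2]+np.linspace(0,.11,400)]);return np.r_[[np.min(np.hypot(*(L-p).T)) for p in ax],l[1]*100]
        r=least_squares(f,[0,0],x_scale=.01);print("stem rel disc: left,forward mm",r.x*1000,r.fun.round(2))
E
```

```text
t 15.9 tcp [0.5892 0.0343 0.09  ] H 48.73 p 30.14 tilt y_z -0.0002 grasp [0.5755 0.0187 0.102 ] j [-0.5646  0.6927  2.0241  1.472   1.0324 -1.0765] F [-0.6809  0.0419 -0.4127] open 0.08122327305621635
fit [0.579 0.022 0.11 ] slot deg 156.4 rms px 0.9
stem rel disc: left,forward mm [ 0.9614 -3.9692] [ 0.59  0.18  0.64 -0.4 ]
fit [0.579  0.0219 0.11  ] slot deg 156.3 rms px 0.87
stem rel disc: left,forward mm [ 0.9946 -3.382 ] [ 0.59  0.18  0.63 -0.34]
```

>>> apply_moves:
  plan:
    - {"turn":[0,0,0],"travel":[-15,0,0],"fingers":95}
    - {"turn":[0,0,0],"travel":[-40,0,0],"fingers":95}
    - {"turn":[0,0,0],"travel":[-70,0,0],"fingers":95}
    - {"turn":[0,0,0],"travel":[-100,0,0],"fingers":95}
    - {"turn":[0,0,0],"travel":[-100,0,0],"fingers":95}
    - {"turn":[0,0,0],"travel":[-100,0,0],"fingers":95}

```text
clock: 16.4
ee_pos: [0.5324, -0.0321, 0.1408]
eef_rot: [0.88, 0.397, -0.237, 0.108]
contact_force: [-0.2, 0.9, -0.5]
opening: 0.0807
```

```bash
python3 - <<'E'
from h import *
s=st(); m=optics.camera_model("wrist"); i=optics.capture("wrist"); cv2.imwrite("pics/w25_raw.png",i)
cv2.imwrite("pics/w25.png",i)
cmd(-9,32,(.5195,-.216,.07),.10,g=.025)
E
```

```text
t 16.4 tcp [ 0.5324 -0.0321  0.1408] H 48.52 p 30.14 tilt y_z 0.0018 grasp [ 0.5186 -0.0477  0.1529] j [-0.7692  0.5621  2.0623  1.255   1.1405 -0.9983] F [-0.2251  0.8659 -0.5037] open 0.08070646909780765
H -9 p 32 tcp [ 0.4567 -0.2061  0.1097] turn [ 0.5197 -0.03    0.8616] travel [-141.4   58.8  117.5] rows>= 8.1
```

View pics/w25.png

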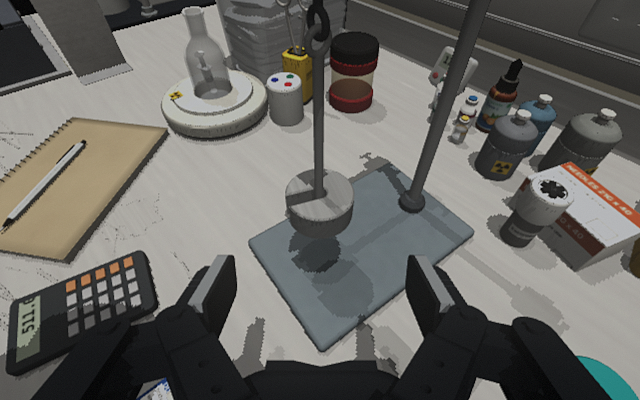

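>>> apply_moves:
  plan:
    - {"turn":[0.06,0,0.1],"travel":[-35,5,10],"fingers":100}
    - {"turn":[0.13,0,0.2],"travel":[-70,10,20],"fingers":100}
    - {"turn":[0.19,0,0.3],"travel":[-95,20,40],"fingers":100}
    - {"turn":[0.25,-0.01,0.4],"travel":[-115,30,60],"fingers":100}
    - {"turn":[0.31,-0.02,0.5],"travel":[-130,40,80],"fingers":100}
    - {"turn":[0.37,-0.02,0.6],"travel":[-141,50,100],"fingers":100}
    - {"turn":[0.43,-0.03,0.7],"travel":[-141,59,117],"fingers":100}
    - {"turn":[0.48,-0.03,0.8],"travel":[-141,59,117],"fingers":100}
    - {"turn":[0.52,-0.03,0.862],"travel":[-141,59,117],"fingers":100}
    - {"turn":[0.52,-0.03,0.862],"travel":[-141,59,117],"fingers":100}
    - {"turn":[0.52,-0.03,0.862],"travel":[-141,59,117],"fingers":100}

```text
clock: 17.37
ee_pos: [0.4578, -0.2028, 0.1091]
eef_rot: [0.958, -0.072, -0.276, -0.022]
contact_force: [-0.4, 0.5, 0.6]
opening: 0.0853
```

```bash
python3 - <<'E'
from h import *
s=st(); m=optics.camera_model("wrist"); i=optics.capture("wrist"); cv2.imwrite("pics/w26_raw.png",i)
for c,r,th,z in [((.5193,-.2162),.030,.33,.056)]:
    draw(i,m,circ((*c,z),r),(0,0,255)); draw(i,m,slot((*c,z),r,th),(0,255,0))
cv2.imwrite("pics/w26.png",i)
cmd(-9,30,(.5195,-.216,.0505),0,g=.025)
E
```

```text
t 17.37 tcp [ 0.4578 -0.2028  0.1091] H -8.52 p 32.12 tilt y_z -0.0023 grasp [ 0.4377 -0.1998  0.1219] j [-1.0017  0.5367  2.5246  2.2476  0.9585 -1.4942] F [-0.3699  0.4858  0.5797] open 0.08532981058820391
H -9 p 30 tcp [ 0.5409 -0.2194  0.038 ] turn [0.0029 0.0356 0.0064] travel [109.3   2.9  16. ] rows>= 2.6
```

View pics/w26.png

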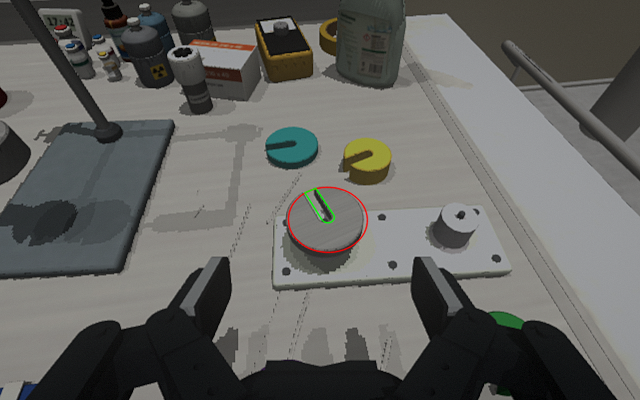

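>>> apply_moves:
  plan:
    - {"turn":[0.003,0.035,0.006],"travel":[25,2.9,16],"fingers":100}
    - {"turn":[0.003,0.035,0.006],"travel":[50,2.9,16],"fingers":100}
    - {"turn":[0.003,0.035,0.006],"travel":[75,2.9,16],"fingers":100}
    - {"turn":[0.003,0.035,0.006],"travel":[95,2.9,16],"fingers":100}
    - {"turn":[0.003,0.035,0.006],"travel":[109,2.9,16],"fingers":100}
    - {"turn":[0.003,0.035,0.006],"travel":[109,2.9,16],"fingers":100}
    - {"turn":[0.003,0.035,0.006],"travel":[109,2.9,16],"fingers":100}

```text
clock: 18.0
ee_pos: [0.5404, -0.2212, 0.0384]
eef_rot: [0.963, -0.077, -0.258, -0.021]
contact_force: [0.3, 0.5, 0.9]
opening: 0.0852
```

```bash
python3 - <<'E'
from h import *
s=st(); m=optics.camera_model("wrist"); i=optics.capture("wrist"); cv2.imwrite("pics/w27_raw.png",i)
for c,r,th,z in [((.5193,-.2162),.030,.33,.056)]:
    draw(i,m,circ((*c,z),r),(0,0,255)); draw(i,m,slot((*c,z),r,th),(0,255,0))
cv2.imwrite("pics/w27.png",i)
cmd(-9,30,(.5193,-.216,.0505),0,g=.025)
E
```

```text
t 18.0 tcp [ 0.5404 -0.2212  0.0384] H -9.17 p 29.97 tilt y_z 0.0003 grasp [ 0.5199 -0.2179  0.0504] j [-0.8157  0.8032  2.3425  2.4874  1.0509 -1.574 ] F [0.2929 0.5284 0.8604] open 0.08524058788124603
H -9 p 30 tcp [ 0.5407 -0.2194  0.038 ] turn [-0.0019 -0.0001 -0.0035] travel [ 0.8 -1.9  0.3] rows>= 0.1
```

View pics/w27.png

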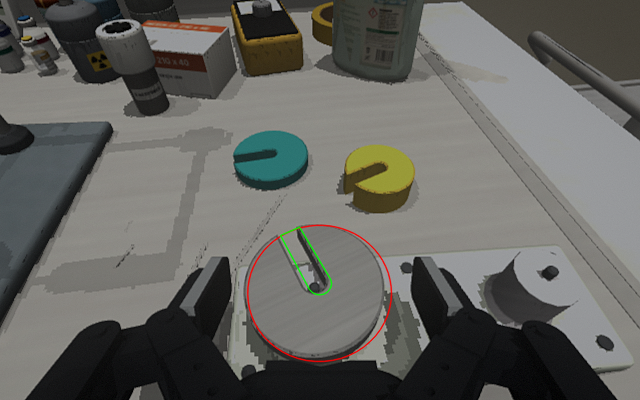

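>>> apply_moves:
  plan:
    - {"turn":[0,0,0],"travel":[0,-1.5,0],"fingers":100}
    - {"turn":[0,0,0],"travel":[0,-1.5,0],"fingers":70}
    - {"turn":[0,0,0],"travel":[0,-1.5,0],"fingers":55}
    - {"turn":[0,0,0],"travel":[0,-1.5,0],"fingers":40}
    - {"turn":[0,0,0],"travel":[0,-1.5,0],"fingers":40}
    - {"turn":[0,0,0],"travel":[0,-1.5,0],"fingers":40}
    - {"turn":[0,0,0],"travel":[0,-1.5,0],"fingers":40}

```text
clock: 18.63
ee_pos: [0.5399, -0.2199, 0.0391]
eef_rot: [0.963, -0.079, -0.258, -0.021]
contact_force: [-4.4, 1.6, 5.1]
opening: 0.0581
```

>>> apply_moves:
  plan:
    - {"turn":[0,0,0],"travel":[-5,0,-8.7],"fingers":40}
    - {"turn":[0,0,0],"travel":[-15,0,-26],"fingers":40}
    - {"turn":[0,0,0],"travel":[-25,0,-43],"fingers":40}
    - {"turn":[0,0,0],"travel":[-35,0,-61],"fingers":40}
    - {"turn":[0,0,0],"travel":[-45,0,-78],"fingers":40}
    - {"turn":[0,0,0],"travel":[-45,0,-78],"fingers":40}
    - {"turn":[0,0,0],"travel":[-45,0,-78],"fingers":40}

```text
clock: 19.22
ee_pos: [0.54, -0.2199, 0.1291]
eef_rot: [0.963, -0.079, -0.258, -0.02]
contact_force: [-0.5, 0.5, -2.5]
opening: 0.0579
```

```bash
python3 - <<'E'
from h import *
s=st(); m=optics.camera_model("wrist"); i=optics.capture("wrist"); cv2.imwrite("pics/w28_raw.png",i)
cv2.imwrite("pics/w28.png",cv2.resize(i[200:370,220:420],None,fx=3.5,fy=3.5,interpolation=cv2.INTER_CUBIC))
E
```

```text
t 19.22 tcp [ 0.54   -0.2199  0.1291] H -9.39 p 29.99 tilt y_z 0.0018 grasp [ 0.5195 -0.2165  0.1411] j [-0.8113  0.5176  2.3334  2.3527  0.8274 -1.3359] F [-0.5421  0.4954 -2.5321] open 0.0579477256249233
```

View pics/w28.png

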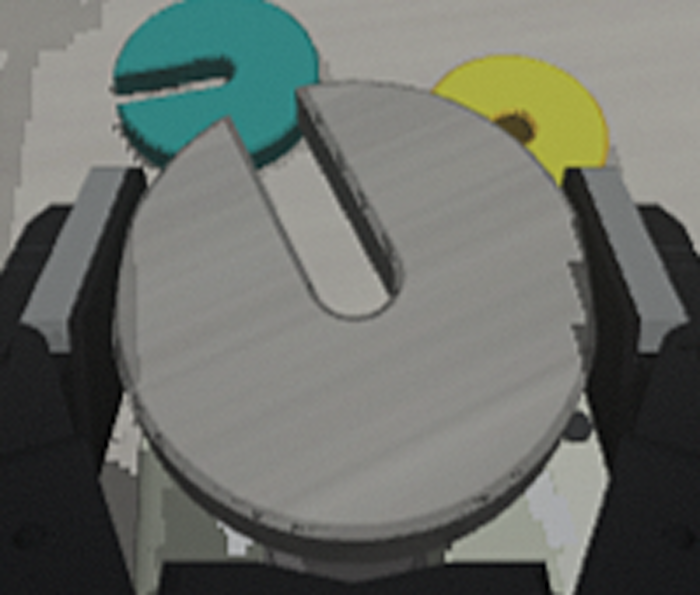

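```bash
python3 - <<'E'
from h import *
s=st();m=optics.camera_model("wrist")
z=lambda L:[(220+u/3.5-.36,200+v/3.5-.36) for u,v in L]
for fz in (None,.1455):
    q=fitdisc(m,z([(115,300),(594,320),(360,80),(350,540),(520,142)]),z([(226,118),(298,90)]),z([(350,320),(402,285),(313,295)]),.030,(.52,-.216,.146),.33,fz)
    Rt=R.from_quat(s["eef_rot"]).as_matrix();print("in tool mm",Rt.T@(q[:3]-[0,0,.006]-s["ee_pos"])*1000)
off=(-21,-.5,2)
a=q[3]-np.radians(9)+np.radians(9.4);d=np.array([np.cos(a),np.sin(a),0])
cmdd(-9,30,np.array([.5775,.0207,.128])-.075*d,off)
E
```

```text
t 19.27 tcp [ 0.5398 -0.2197  0.128 ] H -9.35 p 30.08 tilt y_z 0.0005 grasp [ 0.5193 -0.2163  0.1401] j [-0.8113  0.5195  2.3337  2.3529  0.8276 -1.3361] F [ 0.0794 -0.6227 -2.9242] open 0.05835783178568902
fit [ 0.5215 -0.2162  0.1422] slot deg 17.1 rms px 1.08
in tool mm [-20.175   -0.4666   2.2383]
fit [ 0.5207 -0.216   0.144 ] slot deg 17.1 rms px 1.37
in tool mm [-21.8355  -0.4704   1.087 ]
tcp [ 0.5248 -0.0053  0.1192] turn [-0.0025  0.0013 -0.0053] travel [ -38.5 -209.1   32.3] rows>= 5.2
```

```bash
python3 - <<'E'
from h import *
a=np.radians(17.1+.3);d=np.array([np.cos(a),np.sin(a),0])
cmdd(-9,30,np.array([.5775,.0207,.141])-.060*d,(-20.5,-.5,2))
E
```

```text
tcp [ 0.5387 -0.0007  0.1325] turn [-0.0025  0.0013 -0.0053] travel [ -33.9 -215.9   14.4] rows>= 5.3
```

>>> apply_moves:
  plan:
    - {"turn":[0,0,0],"travel":[-20,-35,-15],"fingers":40}
    - {"turn":[0,0,0],"travel":[-40,-70,-10],"fingers":40}
    - {"turn":[0,0,0],"travel":[-40,-110,0],"fingers":40}
    - {"turn":[0,0,0],"travel":[-40,-145,5],"fingers":40}
    - {"turn":[0,0,0],"travel":[-38,-180,10],"fingers":40}
    - {"turn":[0,0,0],"travel":[-35,-205,14],"fingers":40}
    - {"turn":[0,0,0],"travel":[-34,-216,14],"fingers":40}
    - {"turn":[0,0,0],"travel":[-34,-216,14],"fingers":40}
    - {"turn":[0,0,0],"travel":[-34,-216,14],"fingers":40}

```text
clock: 20.02
ee_pos: [0.5387, 0.0001, 0.1316]
eef_rot: [0.962, -0.078, -0.26, -0.021]
contact_force: [-0.4, -0.6, -2.7]
opening: 0.058
```

```bash
python3 - <<'E'
from h import *
s=st(); m=optics.camera_model("wrist"); i=optics.capture("wrist"); cv2.imwrite("pics/w29_raw.png",i)
cv2.imwrite("pics/w29.png",cv2.resize(i[120:370,150:420],None,fx=2.4,fy=2.4,interpolation=cv2.INTER_CUBIC))
E
```

```text
t 20.02 tcp [0.5387 0.0001 0.1316] H -9.25 p 30.22 tilt y_z 0.0008 grasp [0.5182 0.0034 0.1437] j [-0.1224  0.4846  2.4615  3.1866  0.8481 -1.5818] F [-0.4181 -0.6062 -2.7168] open 0.05803790574529783
```

View pics/w29.png

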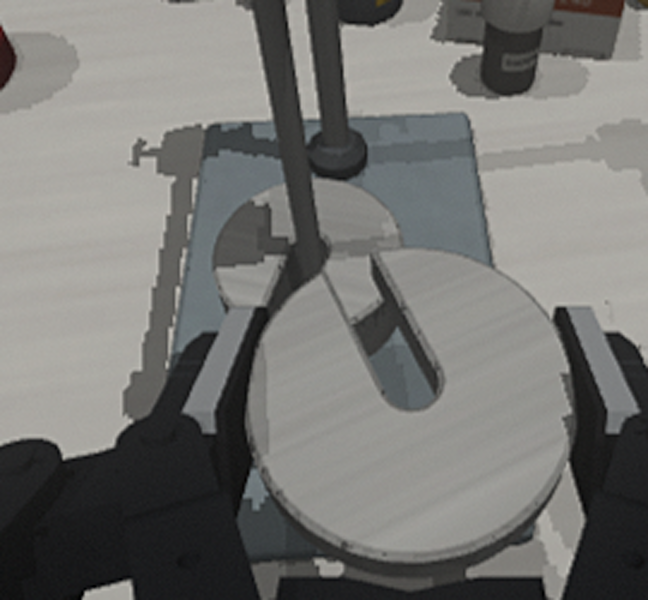

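>>> apply_moves:
  plan:
    - {"turn":[0,0,0],"travel":[6.5,-3.7,-3.7],"fingers":40}
    - {"turn":[0,0,0],"travel":[13,-7.5,-7.5],"fingers":40}
    - {"turn":[0,0,0],"travel":[19.4,-11.2,-11.2],"fingers":40}
    - {"turn":[0,0,0],"travel":[19.4,-11.2,-11.2],"fingers":40}
    - {"turn":[0,0,0],"travel":[19.4,-11.2,-11.2],"fingers":40}

```text
clock: 20.48
ee_pos: [0.5637, 0.0063, 0.1337]
eef_rot: [0.963, -0.079, -0.258, -0.021]
contact_force: [0.1, -0.3, -2.1]
opening: 0.058
```

```bash
python3 - <<'E'
from h import *
s=st(); m=optics.camera_model("wrist"); i=optics.capture("wrist"); cv2.imwrite("pics/w30_raw.png",i)
cv2.imwrite("pics/w30.png",cv2.resize(i[150:330,220:420],None,fx=3.3,fy=3.3,interpolation=cv2.INTER_CUBIC))
print(proj(m,[(.5775,.0207,.135+.012),(.5775,.0207,.2)]), s["ee_pos"]+rot(-9.3,30)@np.array([-20.5,-.5,2])/1000)
E
```

```text
t 20.48 tcp [0.5637 0.0063 0.1337] H -9.36 p 29.97 tilt y_z 0.0001 grasp [0.5432 0.0097 0.1457] j [-0.0882  0.4912  2.3937  3.2332  0.792  -1.5977] F [ 0.0876 -0.2928 -2.0518] open 0.058003364041876025
[[289.6481 225.0895]
 [279.1836 142.4533]] [0.5453 0.0099 0.1422]
```

View pics/w30.png

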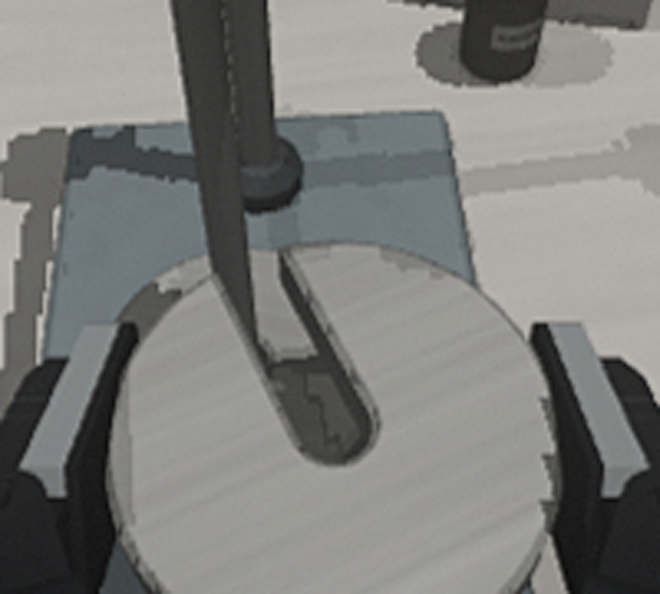

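>>> apply_moves:
  plan:
    - {"turn":[0,0,0],"travel":[1,-2.2,-0.6],"fingers":40}
    - {"turn":[0,0,0],"travel":[5,-4.5,-2.9],"fingers":40}
    - {"turn":[0,0,0],"travel":[8,-6.2,-4.6],"fingers":40}
    - {"turn":[0,0,0],"travel":[11.1,-7.9,-6.4],"fingers":40}
    - {"turn":[0,0,0],"travel":[11.1,-7.9,-6.4],"fingers":40}

```text
clock: 20.95
ee_pos: [0.578, 0.0126, 0.1337]
eef_rot: [0.963, -0.078, -0.258, -0.021]
contact_force: [-0.2, -0.6, -2.3]
opening: 0.0578
```

```bash
python3 - <<'E'
from h import *
s=st(); m=optics.camera_model("wrist"); i=optics.capture("wrist"); cv2.imwrite("pics/w31_raw.png",i)
cv2.imwrite("pics/w31.png",cv2.resize(i[150:330,220:420],None,fx=3.3,fy=3.3,interpolation=cv2.INTER_CUBIC))
d=np.array([.5775,.0207])-(s["ee_pos"]+rot(-9.3,30)@np.array([-20.5,-.5,2])/1000)[:2]
print(d@[.956,.294],d@[-.294,.956])
E
```

```text
t 20.95 tcp [0.578  0.0126 0.1337] H -9.31 p 29.96 tilt y_z 0.0 grasp [0.5575 0.016  0.1457] j [-0.0643  0.499   2.3541  3.2651  0.7612 -1.6113] F [-0.1844 -0.6141 -2.2584] open 0.05778767458447682
0.01847456728280448 -0.0009314361683136051
```

View pics/w31.png

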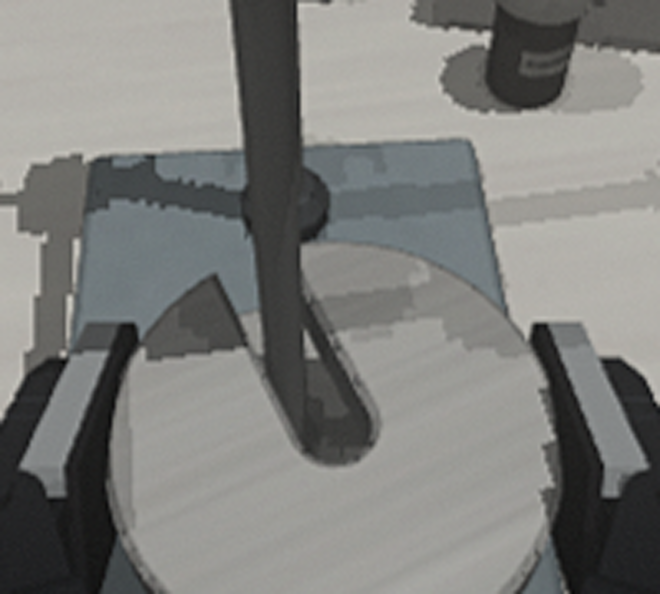

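```bash
python3 - <<'E'
from h import *
s=st();cmdd(-9.3,30,(.5775,.0207,s["ee_pos"][2]+.0085),(-20.5,-.5,2))
E
```

```text
t 21.0 tcp [0.5775 0.0126 0.1335] H -9.32 p 29.99 tilt y_z 0.0 grasp [0.557  0.016  0.1455] j [-0.0645  0.4989  2.3551  3.2648  0.7615 -1.6111] F [ 0.2654 -0.2277 -2.7234] open 0.05782726662392919
tcp [0.5959 0.0172 0.1335] turn [-0.0001 -0.0002 -0.0003] travel [15.1 -7.5 -8.7] rows>= 0.5
```

>>> apply_moves:
  plan:
    - {"turn":[0,0,0],"travel":[4,-2,-2.3],"fingers":40}
    - {"turn":[0,0,0],"travel":[8,-4,-4.6],"fingers":40}
    - {"turn":[0,0,0],"travel":[12,-6,-6.9],"fingers":40}
    - {"turn":[0,0,0],"travel":[15,-7.5,-8.7],"fingers":40}
    - {"turn":[0,0,0],"travel":[15,-7.5,-8.7],"fingers":40}
    - {"turn":[0,0,0],"travel":[15,-7.5,-8.7],"fingers":40}

```text
clock: 21.5
ee_pos: [0.5955, 0.0171, 0.1333]
eef_rot: [0.963, -0.079, -0.258, -0.021]
contact_force: [-0.8, 0.7, -1.8]
opening: 0.058
```

```bash
python3 - <<'E'
from h import *
s=st(); m=optics.camera_model("wrist"); i=optics.capture("wrist"); cv2.imwrite("pics/w32_raw.png",i)
cv2.imwrite("pics/w32.png",cv2.resize(i[150:330,220:420],None,fx=3.3,fy=3.3,interpolation=cv2.INTER_CUBIC))
E
```

```text
t 21.5 tcp [0.5955 0.0171 0.1333] H -9.33 p 30.03 tilt y_z 0.0001 grasp [0.575  0.0205 0.1453] j [-0.0469  0.5099  2.3061  3.2933  0.724  -1.6267] F [-0.7862  0.6623 -1.7833] open 0.058038584343289235
```

View pics/w32.png

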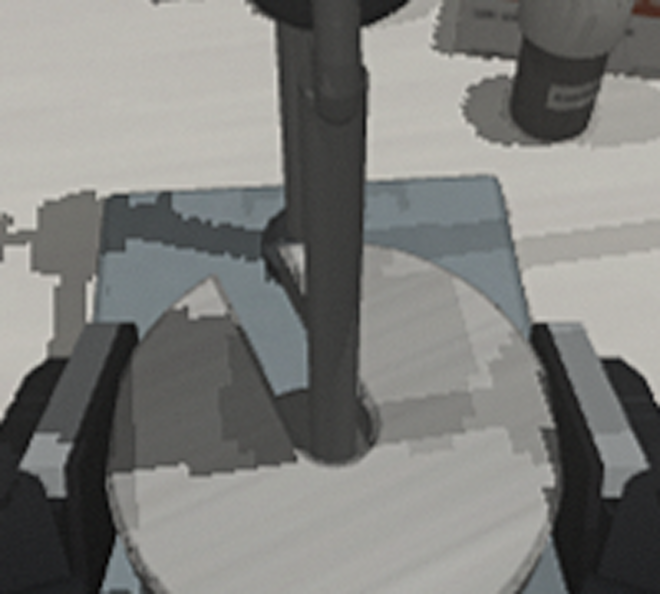

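>>> apply_moves:
  plan:
    - {"turn":[0,0,0],"travel":[0.87,0,-0.5],"fingers":40}
    - {"turn":[0,0,0],"travel":[1.3,0,-0.75],"fingers":40}
    - {"turn":[0,0,0],"travel":[1.3,0,-0.75],"fingers":40}

```text
clock: 21.8
ee_pos: [0.5968, 0.0166, 0.1334]
eef_rot: [0.963, -0.079, -0.258, -0.021]
contact_force: [-0.2, -0.6, -2.3]
opening: 0.0583
```

>>> apply_moves:
  plan:
    - {"turn":[0,0,0],"travel":[0.87,0,-0.5],"fingers":40}
    - {"turn":[0,0,0],"travel":[0.87,0,-0.5],"fingers":40}

```text
clock: 21.97
ee_pos: [0.5974, 0.0166, 0.1329]
eef_rot: [0.962, -0.079, -0.259, -0.021]
contact_force: [-1.9, -0.6, -2.5]
opening: 0.0577
```

>>> apply_moves:
  plan:
    - {"turn":[0,0,0],"travel":[0.87,0,-0.5],"fingers":40}
    - {"turn":[0,0,0],"travel":[0.87,0,-0.5],"fingers":40}

```text
clock: 22.13
ee_pos: [0.5976, 0.0166, 0.1322]
eef_rot: [0.962, -0.079, -0.26, -0.021]
contact_force: [-5.6, 0.2, -1.4]
opening: 0.0579
```

>>> apply_moves:
  plan:
    - {"turn":[0,0,0],"travel":[-3.1,0,1.8],"fingers":40}
    - {"turn":[0,0,0],"travel":[-3.1,0,1.8],"fingers":40}
    - {"turn":[0,0,0],"travel":[-0.6,0,6.1],"fingers":40}
    - {"turn":[0,0,0],"travel":[1.9,0,10.4],"fingers":40}
    - {"turn":[0,0,0],"travel":[4.4,0,14.8],"fingers":40}
    - {"turn":[0,0,0],"travel":[6.4,0,18.2],"fingers":40}
    - {"turn":[0,0,0],"travel":[6.4,0,18.2],"fingers":40}
    - {"turn":[0,0,0],"travel":[6.4,0,18.2],"fingers":40}

```text
clock: 22.8
ee_pos: [0.5952, 0.017, 0.1137]
eef_rot: [0.963, -0.079, -0.259, -0.021]
contact_force: [0.1, 0.1, -2.3]
opening: 0.0582
```

```bash
python3 - <<'E'
from h import *
s=st(); m=optics.camera_model("wrist"); i=optics.capture("wrist"); cv2.imwrite("pics/w33_raw.png",i)
cv2.imwrite("pics/w33.png",i)
i=optics.capture("scene"); cv2.imwrite("pics/s33.png",cv2.resize(i[130:230,260:400],None,fx=5,fy=5,interpolation=cv2.INTER_CUBIC))
E
```

```text
t 22.8 tcp [0.5952 0.017  0.1137] H -9.35 p 30.09 tilt y_z 0.0003 grasp [0.5747 0.0203 0.1257] j [-0.0472  0.5676  2.3153  3.2831  0.789  -1.6128] F [ 0.1051  0.0638 -2.3006] open 0.05818161274701986
```

View pics/w33.png

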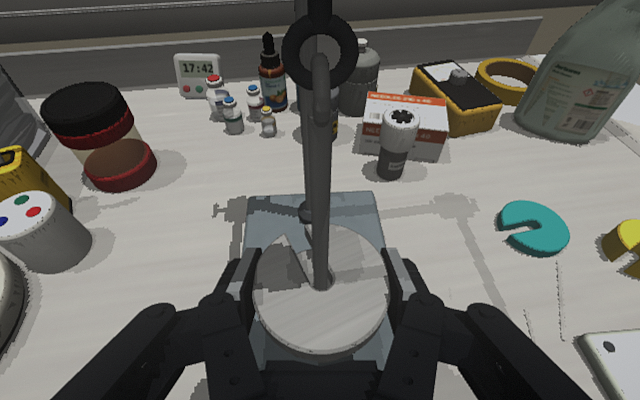

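View pics/s33.png

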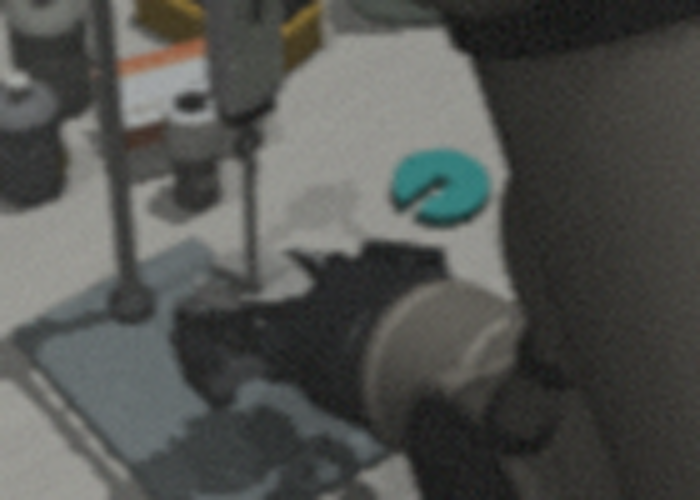

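>>> apply_moves:
  plan:
    - {"turn":[0,0,0],"travel":[1.5,0,2.6],"fingers":40}
    - {"turn":[0,0,0],"travel":[3,0,5.2],"fingers":40}
    - {"turn":[0,0,0],"travel":[3,0,5.2],"fingers":40}

```text
clock: 23.15
ee_pos: [0.5952, 0.017, 0.1079]
eef_rot: [0.963, -0.079, -0.259, -0.021]
contact_force: [-0.3, -0.1, -3.0]
opening: 0.0582
```

>>> apply_moves:
  plan:
    - {"turn":[0,0,0],"travel":[1,0,1.73],"fingers":40}
    - {"turn":[0,0,0],"travel":[1.5,0,2.6],"fingers":40}
    - {"turn":[0,0,0],"travel":[1.5,0,2.6],"fingers":40}

```text
clock: 23.4
ee_pos: [0.5953, 0.017, 0.1053]
eef_rot: [0.963, -0.079, -0.258, -0.021]
contact_force: [-0.5, 0.0, -0.7]
opening: 0.0586
```

>>> apply_moves:
  plan:
    - {"turn":[0,0,0],"travel":[0.5,0,0.87],"fingers":40}
    - {"turn":[0,0,0],"travel":[1,0,1.73],"fingers":40}
    - {"turn":[0,0,0],"travel":[1,0,1.73],"fingers":40}

```text
clock: 23.65
ee_pos: [0.5954, 0.017, 0.1034]
eef_rot: [0.963, -0.079, -0.258, -0.021]
contact_force: [-0.6, -0.1, -1.1]
opening: 0.0579
```

```bash
python3 - <<'E'
from h import *
s=st(); m=optics.camera_model("wrist"); i=optics.capture("wrist"); cv2.imwrite("pics/w34_raw.png",i)
cv2.imwrite("pics/w34.png",cv2.resize(i[180:370,220:420],None,fx=3.1,fy=3.1,interpolation=cv2.INTER_CUBIC))
for k in range(3): optics.capture("top"); print(env.sense()["contact_force"])
E
```

```text
t 23.65 tcp [0.5954 0.017  0.1034] H -9.34 p 30.01 tilt y_z 0.0001 grasp [0.5749 0.0203 0.1154] j [-0.0472  0.6     2.319   3.2781  0.8262 -1.6056] F [-0.5864 -0.0562 -1.1098] open 0.05791160283543424
[-0.6104  0.4499 -1.0459]
[ 0.1957 -0.4979 -0.3453]
[ 0.5714  0.6749 -0.8734]
```

View pics/w34.png

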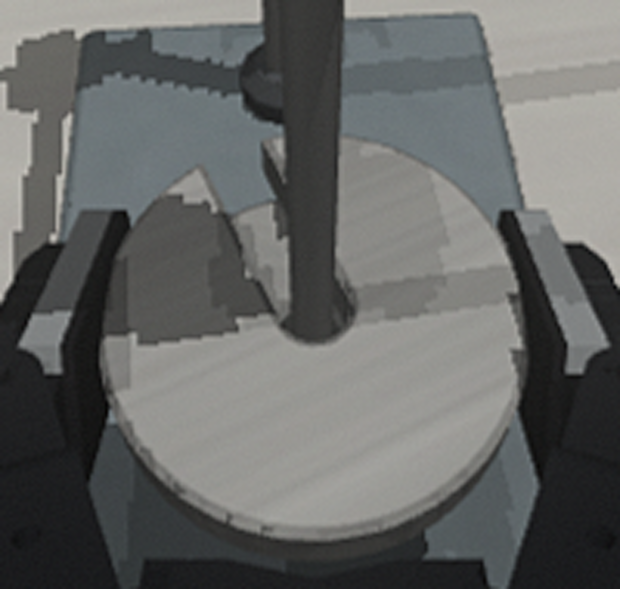

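>>> apply_moves:
  plan:
    - {"turn":[0,0,0],"travel":[0.6,0,1.1],"fingers":40}
    - {"turn":[0,0,0],"travel":[1.25,0,2.2],"fingers":40}
    - {"turn":[0,0,0],"travel":[1.25,0,2.2],"fingers":40}
    - {"turn":[0,0,0],"travel":[1.25,0,2.2],"fingers":72}
    - {"turn":[0,0,0],"travel":[1.25,0,2.2],"fingers":80}
    - {"turn":[0,0,0],"travel":[1.25,0,2.2],"fingers":100}
    - {"turn":[0,0,0],"travel":[1.25,0,2.2],"fingers":100}
    - {"turn":[0,0,0],"travel":[1.25,0,2.2],"fingers":100}

```text
clock: 24.52
ee_pos: [0.5952, 0.017, 0.1009]
eef_rot: [0.963, -0.079, -0.258, -0.021]
contact_force: [-0.2, -0.2, -0.7]
opening: 0.0855
```

```bash
python3 - <<'E'
from h import *
s=st(); m=optics.camera_model("wrist"); i=optics.capture("wrist"); cv2.imwrite("pics/w35_raw.png",i)
cv2.imwrite("pics/w35.png",cv2.resize(i[180:370,220:420],None,fx=3.1,fy=3.1,interpolation=cv2.INTER_CUBIC))
E
```

```text
t 24.52 tcp [0.5952 0.017  0.1009] H -9.34 p 30.03 tilt y_z 0.0001 grasp [0.5747 0.0203 0.1129] j [-0.0472  0.6074  2.3199  3.2771  0.8342 -1.6041] F [-0.1811 -0.2398 -0.6629] open 0.08550809433861041
```

View pics/w35.png

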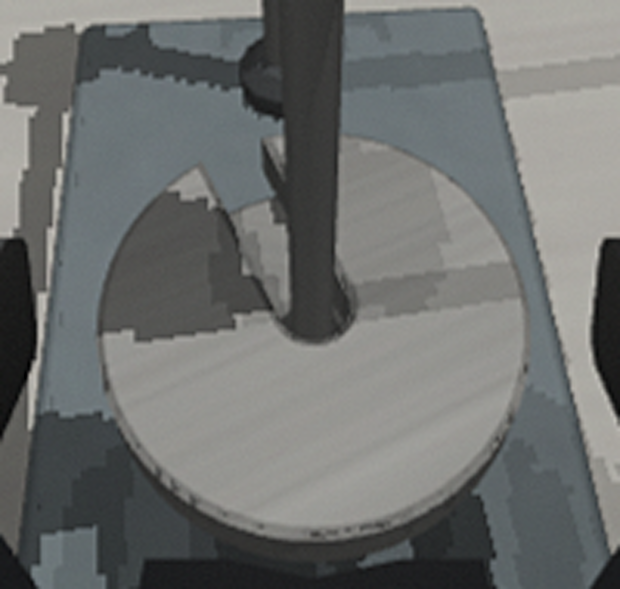

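>>> apply_moves:
  plan:
    - {"turn":[0,0,0],"travel":[-15,0,0],"fingers":100}
    - {"turn":[0,0,0],"travel":[-40,0,0],"fingers":100}
    - {"turn":[0,0,0],"travel":[-70,0,0],"fingers":100}
    - {"turn":[0,0,0],"travel":[-95,0,0],"fingers":100}
    - {"turn":[0,0,0],"travel":[-95,0,0],"fingers":100}
    - {"turn":[0,0,0],"travel":[-95,0,0],"fingers":100}

```text
clock: 25.07
ee_pos: [0.5138, 0.0306, 0.1492]
eef_rot: [0.963, -0.078, -0.258, -0.021]
contact_force: [0.0, -0.6, -0.2]
opening: 0.0854
```

```bash
python3 - <<'E'
from h import *
s=st(); m=optics.camera_model("wrist"); i=optics.capture("wrist"); cv2.imwrite("pics/w36_raw.png",i)
cv2.imwrite("pics/w36.png",cv2.resize(i[100:300,220:420],None,fx=3,fy=3,interpolation=cv2.INTER_CUBIC))
i=optics.capture("scene"); cv2.imwrite("pics/s36.png",cv2.resize(i[80:220,250:400],None,fx=4,fy=4,interpolation=cv2.INTER_CUBIC))
i=optics.capture("top"); cv2.imwrite("pics/t36.png",i)
E
```

```text
t 25.07 tcp [0.5138 0.0306 0.1492] H -9.3 p 29.95 tilt y_z -0.0001 grasp [0.4933 0.034  0.1612] j [-0.0077  0.4156  2.4972  3.3246  0.8226 -1.6183] F [ 0.0256 -0.5619 -0.1759] open 0.08538481659055176
```

View pics/w36.png

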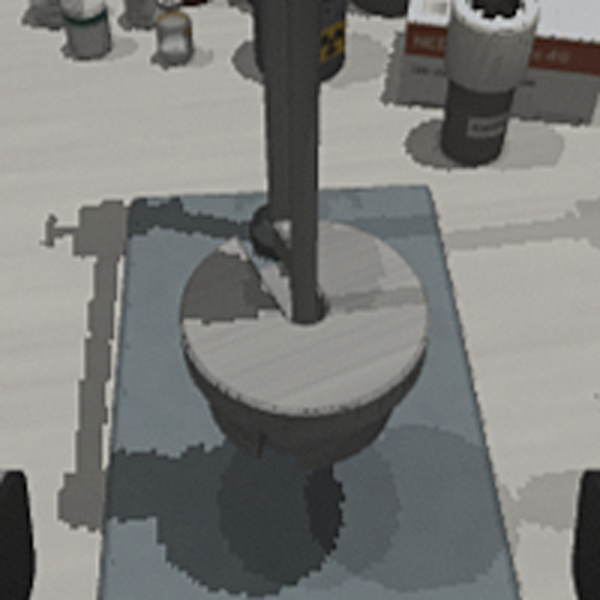

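View pics/s36.png

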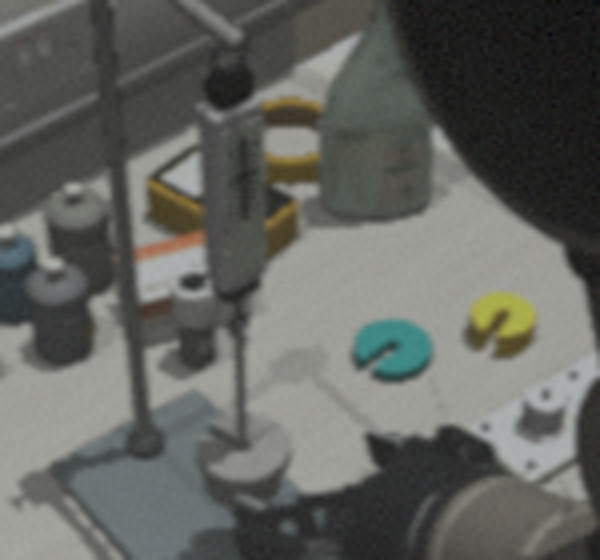

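View pics/t36.png

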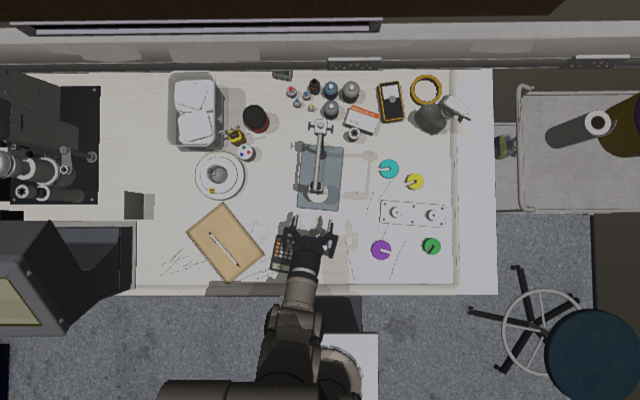

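```bash
python3 - <<'E'
from h import *
i=cv2.imread("pics/w36_raw.png")[200:265,270:370]
g=np.clip((i.astype(float))*2.2,0,255).astype(np.uint8)
cv2.imwrite("pics/w36z.png",cv2.resize(g,None,fx=7,fy=7,interpolation=cv2.INTER_CUBIC))
E
```

```text
(no output)
```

View pics/w36z.png

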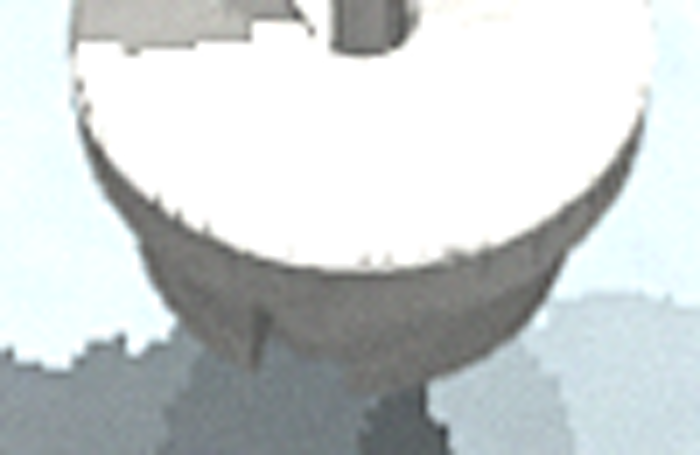

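```bash
python3 -c "
from station import env
print(env.hand_in()); print(env.sense()['clock'])"
```

```text
the job is handed in; nothing more can be done
None
the job is handed in; nothing more can be done
```

Both steel weights are on the hanger and the job is handed in. The thick one lies on the plate with the thin one flat on top. The robot had let go and backed about 95 mm away, with about 25 s on the clock.

- **Thick weight:** I slid it onto the stem until it touched, then backed off 2 mm. I then turned it on the plate, which meant letting go and gripping it again once. That turn pulled it 3–4 mm off centre. I pushed it back, and the last image fit put the stem about 1 mm towards the slot mouth. Across the slot I could not measure it well, but the walls limit it to about 2 mm.
- **Thin weight:** I pushed it in until it touched the stem and backed off 2 mm. Then I lowered it until the spring carried nearly all of it before opening the fingers. It did not visibly shift on release.
- **Stagger:** the thin slot points to about 17°. The thick slot came out at about 158° in the final picture, while an earlier fit gave 156° and the tool heading about 162°. That makes the stagger about 140°, against the required 120°.
- **Forces and joints:** the side force stayed below about 8 N. I only lowered the weights to where they would hang loaded, about 17.5 mm down, well short of the 40 mm stop. While turning the open gripper, joint 4 came within 0.002 rad of its range limit (4.138 of 4.14), and I moved it back at once.
- **Bystanders:** the final top view shows the look-alikes, the pen and the notebook where they were. The gripper partly covered the calculator in that view and hid the dosimeter, and I did not check the syringe shield. I felt no contact with any of them.

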